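Draw the chest's roof vent shut with the hook pole

TASK

Under the fan, the roof vent of the dark sheesham chest stands open and dust gets in. Take the hook pole from its aluminium tray, thread its hook through the ring eye on the flap and draw the flap down gently until it is fully shut, keeping the hook in the eye all the way so that the flap never drops. Then unhook the pole and lay it flat back in its tray; touch the flap with nothing but the pole and leave the other things where they are.

Things in the scene. Friction and masses are not known exactly. Their poses are not given: they have to be found in the camera images.
- pole: Hook pole, 200 mm long, 120 g, loose, flat in the tray. Origin: under the handle's front end, on its underside. x along the pole to the hook, z up. Red handle: box, x -100 to 0, 22 wide, z 0 to 34 mm. A steel rod, 7 mm thick, runs on at z = 17 to x = 96 mm, then turns square to its left (+y) as a straight level pin, the hook, whose tip is at y = 43 mm. Mass centre near the origin.
- pole_hook (a point): Middle of the hook pin: in the pole's frame at (96, 20, 17) mm. The pin runs along the pole's y through this point.
- pole_grip (a point): Good place to hold the handle: in the pole's frame at (-30, 0, 17) mm, on the handle's axis.
- pole_tail (a point): Rear end of the handle: in the pole's frame at (-100, 0, 17) mm.
- tray: Fixed aluminium tray, open on top, 290 (x) x 170 (y) x 16 mm high, walls and floor 4 mm. Origin: centre of its underside. x runs along its length, away from the robot.
- chest: Fixed dark wood chest, 160 deep x 340 wide x 120 mm high. Origin on the table; x points away from the robot; front face at x = -70 mm, back at x = 90 mm, roof at z = 120 mm. A kettle lid stands on the left (+y) end of the roof, a tumbler on the right end; the flap is in the middle.
- flap_hinge (a point): Middle of the flap's hinge axis: in the chest's frame at (50, 0, 125) mm. The axis runs along the chest's y. This point turns with the chest, not with the flap.
- flap_eye (a point): Centre of the brass ring eye at the middle of the flap's free edge, 138 mm from the hinge axis, in the flap's mid-plane. Ring 38 mm across, 6 mm bar, hole 26 mm; the hole's axis is parallel to the hinge (chest's y), so the pin goes in sideways and turns in it as the flap swings. Shut, the ring juts out in front of the chest.
- flap (a joint): Angle a of the flap (wood panel 120 long x 140 wide x 9 mm, 0.25 kg, hinged at its far edge): 0 = shut, flat on the roof; 1.57 = upright. In the chest's frame the eye lies at x = 50 - 138 cos a, z = 125 + 138 sin a mm. Hinge friction 0.08 N m holds it above about 1.1 rad; below that it falls unless the hook bears it. No catch.
- kettle_lid: Aluminium kettle lid, 84 mm across, 37 mm high with black knob, on the chest's roof. Bystander; origin under its centre.
- tumbler: Glass tumbler, 60 mm across, 85 mm high, on the chest's roof. Bystander; origin under its centre.
- jar: White plastic jar, 84 mm across, 120 mm high. Bystander; origin under its centre.
- plate: White ceramic plate, 170 mm across, 20 mm high, in front of the chest. Bystander; origin under its centre.
- puri_press: Steel puri press, discs 140 mm across, with lever, about 65 mm high. Bystander; origin under its centre.
- rod_clamp: Grey spring clamp, 110 mm long, holding a steel rod 160 mm long, 24 mm high. Bystander; origin under its centre.

How it is judged:
By the outcome, as a careful person would: the job done as asked, in the order asked, and still so for the second after the job is handed in, with the robot touching nothing.
It also fails if it takes over 58 s, if anything falls off the work surface, if the arm or the gripper's body presses on something with over 40 N, if the wrist force passes 120 N, or if a joint passes its speed limit or range.

ROBOT

A 7-joint arm with a two-finger parallel gripper is mounted at the origin on the work surface. World frame = base frame: x ahead of the robot, y to its left, z up, the work surface at z = 0. Lengths are in m, angles in rad, forces in N, time in s.
With the tool pointing down it reaches from about 0.35 to 0.9 m from the base axis. Payload 8.1 kg.
Tool frame: the origin (TCP) lies on the centre line of the jaws, within the pads' length; the fingertips stand 14 mm ahead of it and the grasp point (between the pads) lies 5 mm behind it; z points along the fingers, y is the direction in which the jaws open and shut (so a half turn about z gives the same grasp; the last joint's range is limited). The gripper opens to 92 mm and grips with 3 to 60 N. Pads are 19 mm wide; open, the fingers measure 130 mm over their backs; the gripper's body (75 mm by 190 mm) begins 47 mm behind the grasp point.
Start: joints at [1.071, 0.434, 0.025, 1.573, -0.012, 1.134, -0.075], TCP at [0.242, -0.576, 0.241] pointing down, gripper open.
Joint ranges: [-2.62, 2.62], [-0.44, 2.09], [-1.27, 1.32], [0.08, 2.57], [-1.32, 4.46], [0.12, 2], [-2.74, 2.74]. Speed limits (rad/s): [2.22, 2.22, 3.01, 3.01, 3.14, 3.14, 3.14].

INTERFACE

Orientations are given as a rotation vector (axis times angle).
In Python, from cell import arm, optics gives the robot as it stands.
- The arm moves only by the shell command python3 -m creep 'ROWS' [FORCE]. ROWS is JSON, a list of rows, each an object with "translation": the shift along the tool's x, y, z in m, a list of three; "rot": the turn, a rotation vector about the tool's x, y, z in degrees, a list of three; "jaw": the finger opening in m, from 0 to 0.0918. In form: [{"translation": [x, y, z], "rot": [wx, wy, wz], "jaw": jaw}, ...]. A call has 1 to 12 rows; each row shifts and turns the commanded pose from where the row before left it, along the tool's axes as they then stand; what a row does not reach is not made up. A row lasts 1/12 s, in which the tool goes at most 41.7 mm and 7.16 degrees, less where a joint would pass 70% of its speed; a pose out of reach is approached as far as the arm can. A call is refused whole if a number of a shift passes 0.0417 or a number of a turn 7.16, either way. A call with a gripper value outside its range is refused whole. The fingers move at their own pace and stop on an object; FORCE is the grip in N (left out, the last holds). Time passes only in rows, so rows that do not move let the fingers close. It gives the time, the measured TCP pose, the force and the opening at its end, in the units of the state.
- arm.observe(): the state, without advancing time (a new reading comes with each control period).
- optics.get_image(name): name is "scene" or "top" or "wrist"; returns the picture (480x640x3 uint8, red, green, blue); there is no depth.
- optics.camera_info(name): a dict with "fx", "fy", "cx", "cy" (pixels), "R" (3x3) and "t" (3): a world point X has camera coordinates R X + t. Camera axes: x right, y down, z forward; pixel columns grow to the right and rows downward; lengths in m; the calibration is good to about 2 mm. A picture is of the moment at which its call begins: read the wrist's pose just before it. camera_info takes no time and is no camera call; for the wrist camera it gives the pose at the moment of the call.
- arm.sign_off(): hands the job in, once; it reports no verdict.
Trained networks look in the newest picture that a camera, given by its name, has taken for a name from the list of things; names that differ only in an ending like _2 or _b are one class to them, and where a whole thing is asked for, a point or a joint stands for the part that bears it (a point fixed in the world has none). Each returns a list of dicts, best first, with "score" (0 to 1); they miss things now and then, are a little off and sometimes report something else, mostly with a low value. They report only what shows in the picture. A call takes as long as a camera call.
- optics.boxes_of(camera, thing): "location" ([column, row] in pixels, amid what is visible of it).
- optics.pinpoint(camera, thing): "location" ([column, row] in pixels: a listed point, or the origin of a listed thing).
The state is a dict: "clock": time; "joints": joint angles; "dq": joint speeds; "joint_efforts": joint torques, N m; "position": TCP position; "ee_rot": TCP orientation; "force": force on the tool from outside, world axes, zero at the start; "ft_torque": the same for the moment, N m; "width": opening from 0.0 (shut) to 1.0 (fully open).
Only numpy, scipy, OpenCV 4.12 (cv2) and the standard library are available. Lean on these libraries where they do the work, as an engineer would, in place of code of your own. Each camera call takes 0.05 s, during which the arm holds its last target.

## Working session

There is one attempt and no reset: what is moved stays moved. The work goes in short steps, Python scripts to look and compute and a shell command to move; the robot and the scene stay as the last step left them, time stands still between calls to the robot, and variables do not carry over. Pictures are saved under pics/ and viewed, and the job is handed in when it is done.

```bash
ls; mkdir -p pics; python3 - <<'E'
from cell import arm, optics
import cv2
s=arm.observe(); print(s)
for n in ("scene","top"):
    im=optics.get_image(n); cv2.imwrite(f"pics/{n}0.png",im[:,:,::-1])
    for t in ["pole","pole_hook","pole_grip","pole_tail","tray","chest","flap_hinge","flap_eye","kettle_lid","tumbler","jar","plate","puri_press","rod_clamp"]:
        r=optics.pinpoint(n,t)[:2]
        print(n,t,[(([round(float(v)) for v in x["location"]]),round(float(x["score"]),2)) for x in r])
    print(optics.camera_info(n))
E
```

```text
pics
{'clock': 0.0, 'joints': array([ 1.07139675,  0.43521766,  0.02495251,  1.57409237, -0.01155448,
        1.13397998, -0.07510438]), 'dq': array([ 5.49772706e-04,  7.50019004e-04, -1.50102019e-03, -1.04188838e-03,
       -1.27261120e-03, -2.37682188e-03,  8.55141216e-05]), 'joint_efforts': array([-1.48309427e-03, -6.67855597e+01,  9.83886011e-01, -3.14459074e+01,
       -6.06981595e-02,  4.31875361e-02,  1.74414445e-04]), 'position': array([ 0.24130368, -0.57601748,  0.23994986]), 'ee_rot': array([-3.07852571e+00, -6.18862892e-01,  7.45028833e-04]), 'force': array([0.67084182, 0.21340938, 0.22756671]), 'ft_torque': array([-0.00029003,  0.0458911 ,  0.00479002]), 'width': 1.0026601363350183}
scene pole [([283, 135], 0.85)]
scene pole_hook [([252, 139], 0.96)]
scene pole_grip [([296, 132], 0.82)]
scene pole_tail [([316, 134], 0.84), ([294, 132], 0.4)]
scene tray [([282, 141], 0.74)]
scene chest [([314, 308], 0.7)]
scene flap_hinge [([295, 300], 0.62)]
scene flap_eye [([303, 266], 0.58)]
scene kettle_lid [([353, 329], 0.7)]
scene tumbler [([261, 262], 0.81)]
scene jar [([203, 206], 
[... 591 characters left out ...]
[512, 279], 0.62), ([260, 167], 0.4)]
top chest [([280, 201], 0.96)]
top flap_hinge [([266, 167], 0.73), ([213, 205], 0.2)]
top flap_eye [([260, 166], 0.79)]
top kettle_lid [([214, 205], 0.67)]
top tumbler [([330, 152], 0.87)]
top jar [([268, 171], 0.66), ([462, 146], 0.65)]
top plate [([325, 295], 0.84)]
top puri_press [([192, 307], 0.65), ([280, 204], 0.62)]
top rod_clamp [([156, 208], 0.73)]
{'fx': 485.7807576768012, 'fy': 485.7807576768012, 'cx': 321.0859983064629, 'cy': 242.47991195294134, 'R': array([[-0.01408505, -0.99963455, -0.02307323],
       [-0.99846702,  0.01529641, -0.0531943 ],
       [ 0.0535278 ,  0.02228861, -0.99831758]]), 't': array([0.09340366, 0.5339412 , 1.04014903])}
```

View pics/scene0.png

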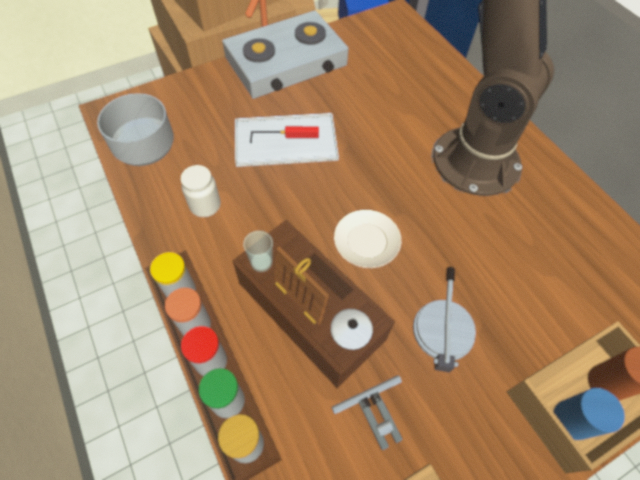

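View pics/top0.png

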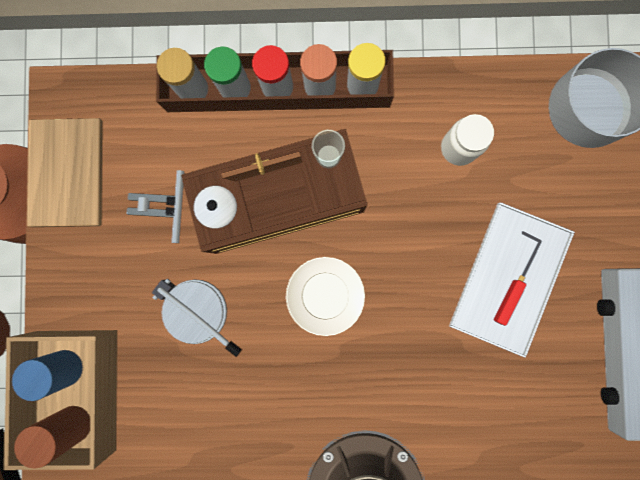

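The scene view shows the pole in its tray: red handle at (300,132), hook at (252,139). The chest has its flap up, with the eye at (303,266). In the top view the handle runs (500,320) to (522,283), the hook corner is at (540,242) with its tip at (523,234), and the flap eye is at (260,162).

```bash
cat > h.py <<'E'
import numpy as np, cv2
from scipy.spatial.transform import Rotation as Rn
from cell import arm, optics
def ray(c,px):
    d=np.array([(px[0]-c['cx'])/c['fx'],(px[1]-c['cy'])/c['fy'],1.]); R=np.array(c['R']);t=np.array(c['t'])
    return -R.T@t, R.T@d
def atz(c,px,z):
    o,d=ray(c,px); return o+d*(z-o[2])/d[2]
def proj(c,X):
    p=np.array(c['R'])@np.array(X)+c['t']; return np.array([c['fx']*p[0]/p[2]+c['cx'],c['fy']*p[1]/p[2]+c['cy']])
def tri(obs):
    A=np.zeros((3,3));b=np.zeros(3)
    for c,px in obs:
        o,d=ray(c,px); d=d/np.linalg.norm(d);P=np.eye(3)-np.outer(d,d);A+=P;b+=P@o
    X=np.linalg.solve(A,b); return X,[np.round(proj(c,X)-px,1) for c,px in obs]
def zoom(im,u,v,w,h,k,name):
    u0=max(0,int(u-w/2));v0=max(0,int(v-h/2))
    cv2.imwrite(name,cv2.resize(im[v0:v0+h,u0:u0+w,::-1],None,fx=k,fy=k,interpolation=cv2.INTER_CUBIC)); print(name,'origin',u0,v0,'x',k)
E
python3 - <<'E'
from h import *
np.set_printoptions(precision=4,suppress=True)
S=optics.camera_info("scene");T=optics.camera_info("top")
for n,a,b in [("pole",(283,135),(516,280)),("tail",(316,134),(501,322)),("tray",(282,141),(512,279)),("chest",(314,308),(280,204)),("hinge",(295,300),(266,167)),("eye",(303,266),(260,163)),("lid",(353,329),(214,205)),("tum",(261,262),(330,152)),("plate",(367,242),(325,295))]:
    X,r=tri([(S,a),(T,b)]); print(n,X,r)
print("hook corner",atz(T,(540,242),.021),"tip",atz(T,(523,234),.021),"tail",atz(T,(501,322),.021), "front",atz(T,(523,282),.021))
for p in [(345,130),(366,208),(205,252),(183,172)]: print("roof corner",p,atz(T,p,.12))
zoom(optics.get_image("top"),270,185,220,160,3.6,"pics/t1.png")
zoom(optics.get_image("top"),512,280,160,170,3.5,"pics/t2.png")
zoom(optics.get_image("scene"),315,300,180,160,3.7,"pics/s1.png")
E
```

```text
pole [ 0.4486 -0.3341  0.009 ] [array([0.2, 0.1]), array([ 0.2, -0.2])]
tail [ 0.3571 -0.3019 -0.0016] [array([-0.1, -0. ]), array([-0.1,  0.2])]
tray [ 0.4511 -0.3361 -0.0179] [array([0.6, 0.1]), array([ 0.5, -0.6])]
chest [ 0.6232  0.1765 -0.0043] [array([-0.2, -0. ]), array([-0.1,  0.1])]
hinge [0.6774 0.1888 0.1332] [array([-0.4, -0.1]), array([-0.2,  0.3])]
eye [0.6561 0.1827 0.26  ] [array([-1.2, -0.2]), array([-0.8,  1.1])]
lid [0.6035 0.2951 0.1241] [array([-1.9, -0.3]), array([-1.2,  1.5])]
tum [0.7036 0.0663 0.1212] [array([-2.4, -0.6]), array([-1.6,  2.3])]
plate [ 0.4183  0.0806 -0.0054] [array([-1. , -0.1]), array([-0.7,  1. ])]
hook corner [ 0.5288 -0.3829  0.021 ] tip [ 0.5465 -0.3475  0.021 ] tail [ 0.36   -0.2944  0.021 ] front [ 0.444  -0.3438  0.021 ]
roof corner (345, 130) [0.7518 0.0327 0.12  ]
roof corner (366, 208) [ 0.596  -0.0058  0.12  ]
roof corner (205, 252) [0.5144 0.3117 0.12  ]
roof corner (183, 172) [0.6739 0.3554 0.12  ]
pics/t1.png origin 160 105 x 3.6
pics/t2.png origin 432 195 x 3.5
pics/s1.png origin 225 220 x 3.7
```

View pics/t1.png

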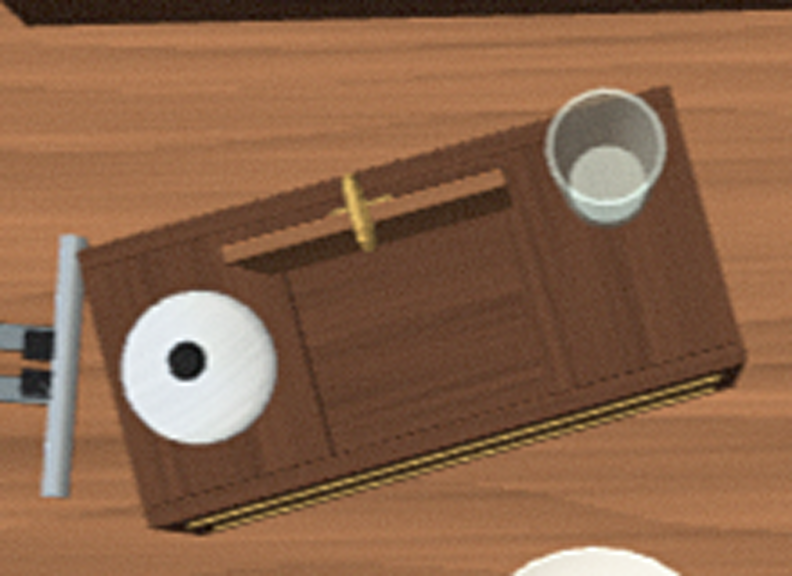

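View pics/t2.png

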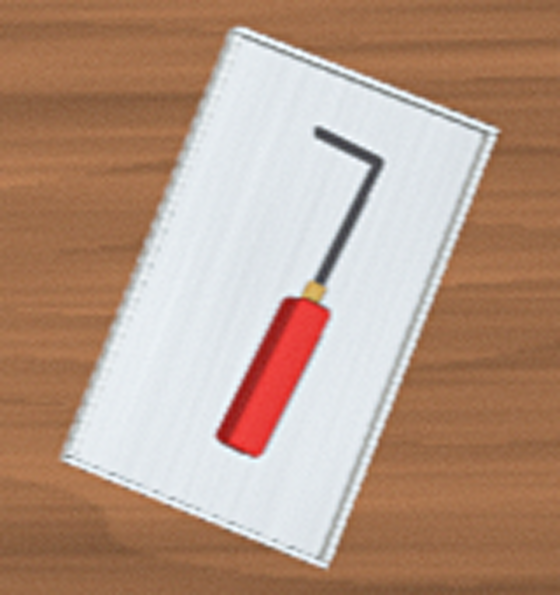

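View pics/s1.png

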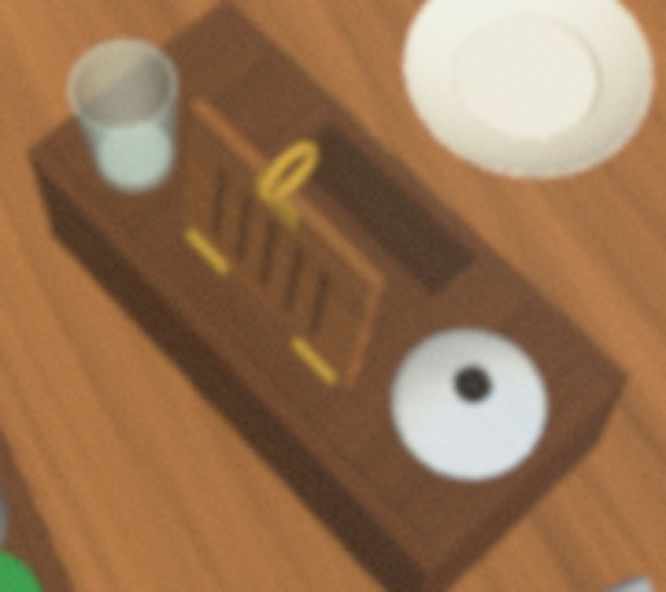

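Scene is consistent. Chest yaw is about 13.8°, the eye is near z = 0.26 (a about 1.45), and pole yaw is about -28°. I'll move above the pole and measure it with the wrist camera.

```bash
cat >> h.py <<'E'
def goto(pos,yaw=None,tilt0=True):
    s=arm.observe(); R=Rn.from_rotvec(s['ee_rot']).as_matrix()
    d=R.T@(np.array(pos)-s['position'])
    cy=np.degrees(np.arctan2(R[1,0],R[0,0]))
    out=f"t={s['clock']:.2f} pos={np.round(s['position'],4)} yaw={cy:.2f} z={np.round(R[:,2],3)} toolshift mm={np.round(d*1000,1)}"
    if yaw is not None:
        c,sn=np.cos(np.radians(yaw)),np.sin(np.radians(yaw))
        Rt=np.array([[c,sn,0],[sn,-c,0],[0,0,-1.]])
        out+=f" toolrot deg={np.round(np.degrees(Rn.from_matrix(R.T@Rt).as_rotvec()),2)}"
        out+=f" shift in target frame={np.round(Rt.T@(np.array(pos)-s['position'])*1000,1)}"
    out+=f" F={np.round(s['force'],1)} w={s['width']*91.8:.1f}"
    print(out)
E
python3 - <<'E'
from h import *
goto([.40,-.315,.20],-27.7)
print(optics.camera_info("wrist"))
E
```

```text
t=1.65 pos=[ 0.2415 -0.5765  0.2407] yaw=22.73 z=[-0. -0. -1.] toolshift mm=[ 247.2 -179.9   40.7] toolrot deg=[ 0.    0.   50.43] shift in target frame=[  18.8 -305.2   40.7] F=[-0.4  0.7  0.1] w=91.6
{'fx': 354.37777224267, 'fy': 354.37777224267, 'cx': 319.16436447934075, 'cy': 239.16210473963906, 'R': array([[ 3.86551440e-01, -9.22267799e-01,  3.01764325e-04],
       [-8.91864277e-01, -3.73725007e-01,  2.54769957e-01],
       [-2.34853350e-01, -9.87508264e-02, -9.67001643e-01]]), 't': array([-0.62472815, -0.03169568,  0.38938639])}
```

```bash
python3 -m creep '[{"translation":[0.031,-0.0225,0.005],"rot":[0,0,0],"jaw":0.05},{"translation":[0.031,-0.0225,0.005],"rot":[0,0,0],"jaw":0.05},{"translation":[0.031,-0.0225,0.005],"rot":[0,0,0],"jaw":0.05},{"translation":[0.031,-0.0225,0.005],"rot":[0,0,0],"jaw":0.05},{"translation":[0.031,-0.0225,0.005],"rot":[0,0,0],"jaw":0.05},{"translation":[0.031,-0.0225,0.005],"rot":[0,0,0],"jaw":0.05},{"translation":[0.031,-0.0225,0.005],"rot":[0,0,0],"jaw":0.05},{"translation":[0.031,-0.0225,0.005],"rot":[0,0,0],"jaw":0.05},{"translation":[0,0,0],"rot":[0,0,6.3],"jaw":0.05},{"translation":[0,0,0],"rot":[0,0,6.3],"jaw":0.05},{"translation":[0,0,0],"rot":[0,0,6.3],"jaw":0.05},{"translation":[0,0,0],"rot":[0,0,6.3],"jaw":0.05}]' && python3 -m creep '[{"translation":[0,0,0],"rot":[0,0,6.3],"jaw":0.05},{"translation":[0,0,0],"rot":[0,0,6.3],"jaw":0.05},{"translation":[0,0,0],"rot":[0,0,6.3],"jaw":0.05},{"translation":[0,0,0],"rot":[0,0,6.3],"jaw":0.05},{"translation":[0,0,0],"rot":[0,0,0],"jaw":0.05},{"translation":[0,0,0],"rot":[0,0,0],"jaw":0.05}]'
python3 - <<'E'
from h import *
c=optics.camera_info("wrist"); im=optics.get_image("wrist"); cv2.imwrite("pics/w1.png",im[:,:,::-1])
goto([.42,-.326,.022],-27.7)
for t in ["pole","pole_hook","pole_grip","pole_tail","tray"]:
    for r in optics.pinpoint("wrist",t)[:2]:
        z={"pole":.004,"tray":0}.get(t,.021); print(t,np.round(r["location"],1),round(r["score"],2),atz(c,r["location"],z))
import pickle; pickle.dump(c,open("w1.pkl","wb"))
E
```

```text
clock: 2.65
position: [0.4009, -0.3144, 0.2008]
ee_rot: [3.141, -0.075, 0.0]
force: [-0.6, -0.5, 1.0]
width: 0.548
clock: 3.15
position: [0.4008, -0.3146, 0.2008]
ee_rot: [3.052, -0.746, 0.0]
force: [0.5, -0.4, -0.3]
width: 0.546
t=3.20 pos=[ 0.4008 -0.3146  0.2008] yaw=-27.44 z=[ 0. -0. -1.] toolshift mm=[ 22.3   1.3 178.8] toolrot deg=[ 0.01 -0.01  0.26] shift in target frame=[ 22.3   1.2 178.8] F=[ 1.1 -0.3 -0. ] w=50.0
pole [316.3 164.5] 0.84 [ 0.44774599 -0.33541745  0.004     ]
pole_hook [294.2  49.4] 0.87 [ 0.5396779  -0.36290697  0.021     ]
pole_hook [318.1 167.7] 0.32 [ 0.44519638 -0.33604871  0.021     ]
pole_grip [318.5 202.2] 0.59 [ 0.41738698 -0.32198883  0.021     ]
pole_tail [316.  272.3] 0.8 [ 0.35786517 -0.28829958  0.021     ]
tray [298.1 167.3] 0.96 [ 0.45327688 -0.31865804  0.        ]
```

View pics/w1.png

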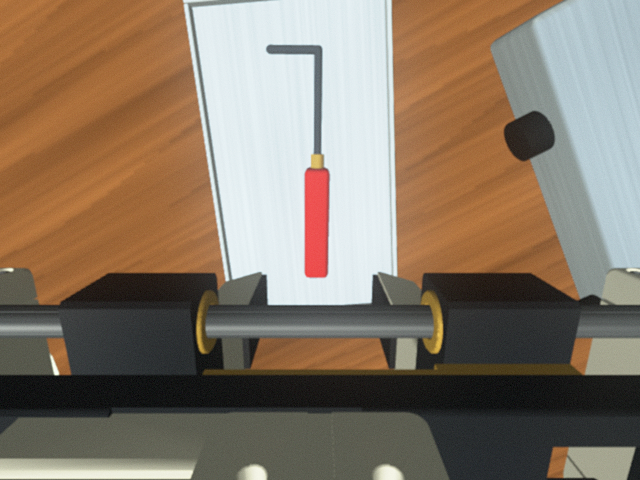

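The wrist view shows the pole upright in the picture, between the open jaws: hook corner (319,49), handle from (317,168) to (316,276), well inside the tray.

```bash
python3 - <<'E'
from h import *
import pickle; c=pickle.load(open("w1.pkl","rb")); T=optics.camera_info("top")
# t2 zoom: pix/3.5+(432,195)
for n,w,t in [("corner",(319,49),(379/3.5+432,162/3.5+195)),("tip",(268,49),(317/3.5+432,131/3.5+195)),("collar/front",(317,168),(309/3.5+432,304/3.5+195)),("tail",(316,276),(241/3.5+432,448/3.5+195))]:
    X,r=tri([(c,w),(T,t)]); print(n,X,r, atz(c,w,.021),atz(T,t,.021))
a=atz(c,(318.5,49),.021);b=atz(c,(316.8,222),.038);print(np.degrees(np.arctan2(a[1]-b[1],a[0]-b[0])),b)
d=atz(c,(268,49),.021)-a; print("pin yaw",np.degrees(np.arctan2(d[1],d[0])),np.linalg.norm(d))
E
```

```text
corner [ 0.52965728 -0.38085086  0.02673602] [array([ 0. , -0.6]), array([-0.1,  0.2])] [ 0.53047568 -0.38127641  0.021     ] [ 0.53032469 -0.38353093  0.021     ]
tip [ 0.54896003 -0.34410604  0.0267318 ] [array([-0.1, -0.9]), array([-0.2,  0.3])] [ 0.54994174 -0.34379627  0.021     ] [ 0.54990136 -0.34667991  0.021     ]
collar/front [ 0.44520385 -0.33530166  0.02812668] [array([0.3, 0.6]), array([-0. , -0.3])] [ 0.44541706 -0.33505044  0.021     ] [ 0.44440211 -0.33805629  0.021     ]
tail [ 0.35942748 -0.28915112  0.03559583] [array([-0.1, -0.1]), array([0. , 0.1])] [ 0.35448751 -0.28653505  0.021     ] [ 0.35785217 -0.29405778  0.021     ]
-28.074952964165632 [ 0.40476837 -0.31375629  0.038     ]
pin yaw 62.55399108945734 0.0418196517434485
```

```bash
python3 -m creep '[{"translation":[0.01,0,0.03],"rot":[0,0,0.45],"jaw":0.05},{"translation":[0.0103,-0.0005,0.03],"rot":[0,0,0],"jaw":0.05},{"translation":[0,0,0.038],"rot":[0,0,0],"jaw":0.05},{"translation":[0,0,0.036],"rot":[0,0,0],"jaw":0.05},{"translation":[0,0,0.025],"rot":[0,0,0],"jaw":0.05},{"translation":[0,0,0.0135],"rot":[0,0,0],"jaw":0.05},{"translation":[0,0,0.006],"rot":[0,0,0],"jaw":0.05},{"translation":[0,0,0],"rot":[0,0,0],"jaw":0.05},{"translation":[0,0,0],"rot":[0,0,0],"jaw":0.05}]' 45
python3 - <<'E'
from h import *
im=optics.get_image("wrist"); cv2.imwrite("pics/w2.png",im[:,:,::-1]); goto([.419,-.3235,.022],-27.9)
E
```

```text
clock: 4.2
position: [0.4192, -0.324, 0.0228]
ee_rot: [3.047, -0.763, 0.001]
force: [0.3, 0.1, 0.1]
width: 0.547
t=4.25 pos=[ 0.4196 -0.3242  0.0232] yaw=-28.11 z=[ 0.001 -0.001 -1.   ] toolshift mm=[-0.8 -0.3  1.2] toolrot deg=[ 0.01 -0.1  -0.21] shift in target frame=[-0.8 -0.3  1.2] F=[ 0.3 -0.1  0.5] w=50.3
```

View pics/w2.png

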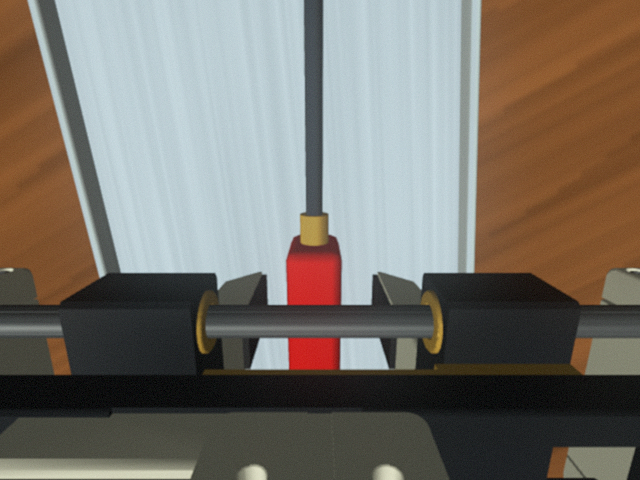

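The handle is between the jaws (cols 287–341, jaw gap 267–373) and parallel to them. Closing.

```bash
python3 -m creep '[{"translation":[0,0,0],"rot":[0,0,0],"jaw":0.01},{"translation":[0,0,0],"rot":[0,0,0],"jaw":0.01},{"translation":[0,0,0],"rot":[0,0,0],"jaw":0.01},{"translation":[0,0,0],"rot":[0,0,0],"jaw":0.01},{"translation":[0,0,0],"rot":[0,0,0],"jaw":0.01},{"translation":[0,0,0],"rot":[0,0,0],"jaw":0.01},{"translation":[0,0,-0.02],"rot":[0,0,0],"jaw":0.01},{"translation":[0,0,-0.04],"rot":[0,0,0],"jaw":0.01},{"translation":[0,0,-0.04],"rot":[0,0,0],"jaw":0.01},{"translation":[0,0,-0.04],"rot":[0,0,0],"jaw":0.01},{"translation":[0,0,-0.04],"rot":[0,0,0],"jaw":0.01},{"translation":[0,0,-0.04],"rot":[0,0,0],"jaw":0.01}]' 45
python3 - <<'E'
from h import *
c=optics.camera_info("wrist");im=optics.get_image("wrist"); cv2.imwrite("pics/w3.png",im[:,:,::-1]); goto([.419,-.3235,.022],13.8)
R=Rn.from_rotvec(arm.observe()['ee_rot']).as_matrix();p=arm.observe()['position']
for t in ["pole","pole_hook","pole_tail"]:
    for r in optics.pinpoint("wrist",t)[:1]: print(t,np.round(r["location"],1),round(r["score"],2))
# expected pole hook/corner pixel if grip at (−30,0,17) lies 6 mm below grasp pt
for n,q in [("corner",(126,0,0)),("hook",(126,-20,0)),("tip",(126,-43,0)),("front",(30,0,0))]:
  for z in (0.0,.001): print(n,proj(c,p+R@(np.array(q)/1000+[0,0,z])))
E
```

```text
clock: 5.25
position: [0.4182, -0.3233, 0.2441]
ee_rot: [-3.047, 0.763, 0.001]
force: [1.1, -1.0, -1.9]
width: 0.238
t=5.30 pos=[ 0.4213 -0.3255  0.252 ] yaw=-28.15 z=[ 0.009 -0.006 -1.   ] toolshift mm=[ -5.4  -0.9 230. ] toolrot deg=[  0.26  -0.57 -41.95] shift in target frame=[ -1.7  -2.5 230. ] F=[ 1.7 -2.6  5.7] w=21.5
pole [318.2 231. ] 0.85
corner [322.4326401  -50.92236648]
corner [322.40606373 -49.31651051]
hook [260.6321788  -50.95244611]
hook [261.12084782 -49.34636061]
tip [189.56368616 -50.9870367 ]
tip [190.64485353 -49.38068724]
front [321.71523511 235.83879746]
front [321.69835598 235.19545892]
```

View pics/w3.png

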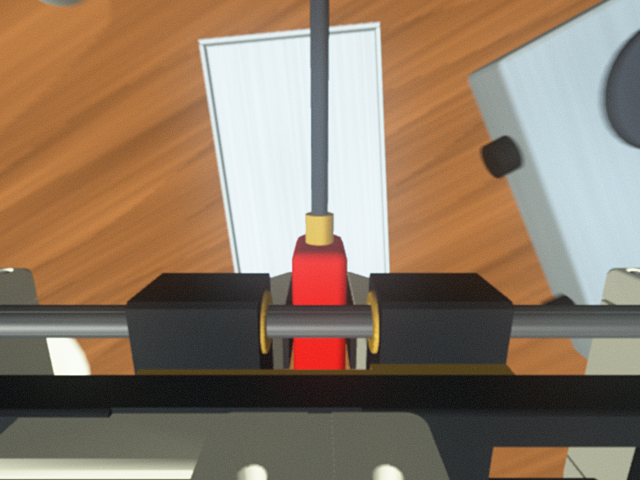

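The pole is held at 21.5 mm opening, straight in the jaws with the tray empty below. Next is staging beside the eye.

```bash
python3 - <<'E'
from h import *
goto([.5441,.0536,.264],13.8)
E
```

```text
t=5.45 pos=[ 0.4191 -0.3238  0.2429] yaw=-28.12 z=[ 0.002 -0.001 -1.   ] toolshift mm=[ -67.6 -391.8  -21.3] toolrot deg=[  0.05  -0.11 -41.92] shift in target frame=[ 211.4 -336.7  -21.1] F=[-0.4 -0.7 -2.7] w=21.8
```

```bash
python3 -m creep '[{"translation":[-0.004,-0.025,-0.002],"rot":[0,0,0],"jaw":0.01},{"translation":[-0.006,-0.036,-0.002],"rot":[0,0,0],"jaw":0.01},{"translation":[-0.0065,-0.037,-0.002],"rot":[0,0,0],"jaw":0.01},{"translation":[-0.0065,-0.037,-0.002],"rot":[0,0,0],"jaw":0.01},{"translation":[-0.0065,-0.037,-0.002],"rot":[0,0,0],"jaw":0.01},{"translation":[-0.0065,-0.037,-0.002],"rot":[0,0,0],"jaw":0.01},{"translation":[-0.0065,-0.037,-0.002],"rot":[0,0,0],"jaw":0.01},{"translation":[-0.0065,-0.037,-0.002],"rot":[0,0,0],"jaw":0.01},{"translation":[-0.0065,-0.037,-0.002],"rot":[0,0,0],"jaw":0.01},{"translation":[-0.006,-0.036,-0.0015],"rot":[0,0,0],"jaw":0.01},{"translation":[-0.006,-0.0355,-0.001],"rot":[0,0,0],"jaw":0.01}]' && python3 -m creep '[{"translation":[0,0,0],"rot":[0,0,-4],"jaw":0.01},{"translation":[0,0,0],"rot":[0,0,-6.4],"jaw":0.01},{"translation":[0,0,0],"rot":[0,0,-6.4],"jaw":0.01},{"translation":[0,0,0],"rot":[0,0,-6.4],"jaw":0.01},{"translation":[0,0,0],"rot":[0,0,-6.4],"jaw":0.01},{"translation":[0,0,0],"rot":[0,0,-6.4],"jaw":0.01},{"translation":[0,0,0],"rot":[0,0,-5.9],"jaw":0.01},{"translation":[0,0,0],"rot":[0,0,0],"jaw":0.01},{"translation":[0,0,0],"rot":[0,0,0],"jaw":0.01},{"translation":[0,0,0],"rot":[0,0,0],"jaw":0.01}]'
python3 - <<'E'
from h import *
np.set_printoptions(precision=4,suppress=True)
goto([.5441,.0536,.264],13.8)
s=arm.observe();R=Rn.from_rotvec(s['ee_rot']).as_matrix()
print("hook pred",s['position']+R@[.126,-.02,.002])
C={}
for n in ("scene","top","wrist"):
    C[n]=optics.camera_info(n);im=optics.get_image(n); cv2.imwrite(f"pics/{n}4.png",im[:,:,::-1])
    for t in ["pole_hook","flap_eye"]:
        print(n,t,[(np.round(r["location"],1),round(r["score"],2)) for r in optics.pinpoint(n,t)[:2]])
    if n=="scene": zoom(im,310,265,150,130,4.5,"pics/s4.png")
    if n=="top": zoom(im,285,170,150,130,4.5,"pics/t4.png")
E
```

```text
clock: 6.37
position: [0.543, 0.0552, 0.2605]
ee_rot: [3.046, -0.763, -0.006]
force: [0.7, -0.6, -1.3]
width: 0.234
clock: 7.2
position: [0.5433, 0.0532, 0.2615]
ee_rot: [-3.12, -0.371, 0.003]
force: [-0.7, 0.0, -1.7]
width: 0.239
t=7.20 pos=[0.5433 0.0532 0.2615] yaw=13.57 z=[-0.002 -0.    -1.   ] toolshift mm=[ 0.8 -0.2 -2.5] toolrot deg=[-0.02  0.12 -0.23] shift in target frame=[ 0.8 -0.2 -2.5] F=[-0.7  0.  -1.7] w=22.0
hook pred [0.6611 0.1022 0.2592]
scene pole_hook [(array([279.7, 237.8]), 0.94)]
scene flap_eye [(array([304.3, 266.1]), 0.95)]
pics/s4.png origin 235 200 x 4.5
top pole_hook []
top flap_eye [(array([261.5, 164.9]), 0.82), (array([214.6, 207.2]), 0.31)]
pics/t4.png origin 210 105 x 4.5
wrist pole_hook []
wrist flap_eye [(array([320.9, 305.1]), 0.2)]
```

View pics/s4.png

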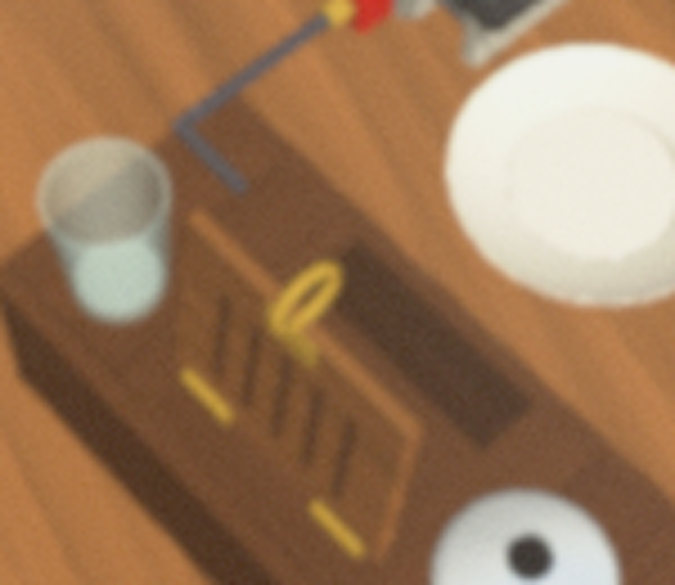

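View pics/t4.png

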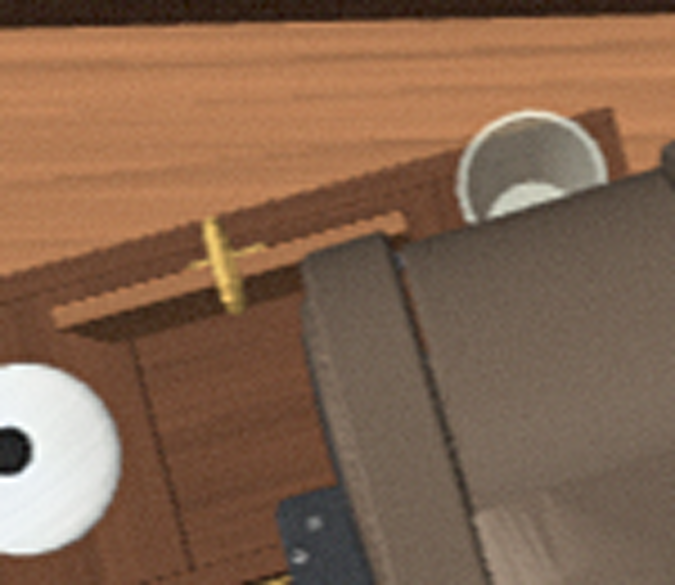

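View pics/wrist4.png

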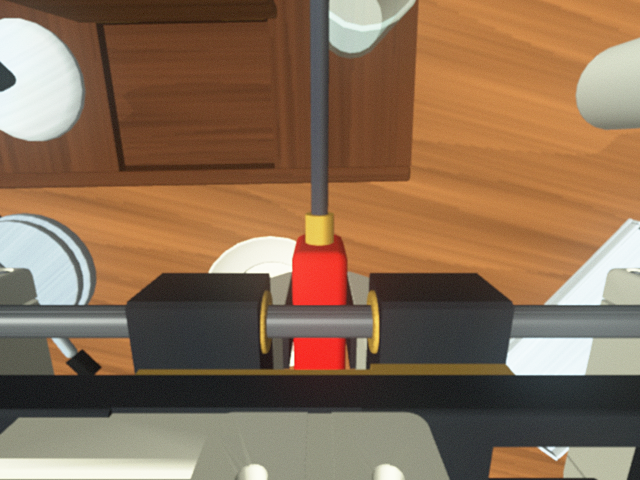

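```bash
python3 - <<'E'
from h import *
np.set_printoptions(precision=4,suppress=True)
S=optics.camera_info("scene");T=optics.camera_info("top")
s=arm.observe();R=Rn.from_rotvec(s['ee_rot']).as_matrix();p=s['position']
for n,q,m in [("corner",(.126,0,.002),(275,227.8)),("mid",(.126,-.02,.002),(279.7,237.8)),("tip",(.126,-.043,.002),(289.4,241.8)),("collar",(.033,0,.002),(338/4.5+235,11/4.5+200))]:
    print(n,proj(S,p+R@q),"seen",m)
X,r=tri([(S,(303.5,266.2)),(T,(259.6,163.4))]);print("eye",X,r)
# chest fit: roof corners + hinge + eye
from scipy.optimize import least_squares
def cp(v,q):
    c,sn=np.cos(v[2]),np.sin(v[2]); return np.array([v[0]+c*q[0]-sn*q[1],v[1]+sn*q[0]+c*q[1],q[2]])
t1=lambda u,v:(u/3.6+160,v/3.6+105); s1=lambda u,v:(u/3.7+225,v/3.7+220)
obs=[(T,(.09,-.17,.12),t1(668,88)),(T,(.09,.17,.12),t1(80,255)),(T,(-.07,-.17,.12),t1(742,350)),(T,(-.07,.17,.12),t1(150,520)),
 (S,(.09,-.17,.12),s1(32,155)),(S,(-.07,.17,.12),s1(622,378)),(S,(-.07,-.17,.12),s1(228,5))]
def f(v):
    e=[proj(c,cp(v,q))-m for c,q,m in obs]
    q=(.05-.138*np.cos(v[3]),0,.125+.138*np.sin(v[3]))
    e+=[proj(S,cp(v,q))-(303.5,266.2),proj(T,cp(v,q))-(259.6,163.4)]
    return np.concatenate(e)
o=least_squares(f,[.624,.171,.24,1.45],loss='soft_l1');v=o.x
print("chest",v,np.degrees(v[2]),"res",o.fun.reshape(-1,2).round(1).tolist()); 
q=(.05-.138*np.cos(v[3]),0,.125+.138*np.sin(v[3]));print("eye fit",cp(v,q),q)
np.save("chest.npy",v)
E
```

```text
corner [273.3599 227.3901] seen (275, 227.8)
mid [280.0097 234.0065] seen (279.7, 237.8)
tip [287.7942 241.7518] seen (289.4, 241.8)
collar [309.013  201.1149] seen (310.1111111111111, 202.44444444444446)
eye [0.6555 0.1834 0.2598] [array([-1.2, -0.2]), array([-0.8,  1.1])]
chest [0.6267 0.1754 0.2491 1.428 ] 14.271953616489036 res [[-0.6, -1.5], [-2.7, -2.8], [0.3, 3.3], [-2.3, 1.3], [-3.1, -2.2], [0.8, -0.5], [-1.1, -2.9], [-1.7, -0.7], [-0.7, 0.5]]
eye fit [0.6562 0.1829 0.2616] (np.float64(0.03035966138033546), 0, np.float64(0.26159523087906444))
```

```bash
python3 -m creep '[{"translation":[0.007,-0.01,-0.001],"rot":[0,0,-0.4],"jaw":0.01},{"translation":[0.0073,-0.015,-0.001],"rot":[0,0,0],"jaw":0.01},{"translation":[0,-0.013,0],"rot":[0,0,0],"jaw":0.01},{"translation":[0,0,0],"rot":[0,0,0],"jaw":0.01},{"translation":[0,0,0],"rot":[0,0,0],"jaw":0.01}]'
python3 - <<'E'
from h import *
np.set_printoptions(precision=4,suppress=True)
S=optics.camera_info("scene");im=optics.get_image("scene");zoom(im,305,262,80,64,9,"pics/s5.png")
c=optics.camera_info("wrist");im=optics.get_image("wrist");cv2.imwrite("pics/w5.png",im[:,:,::-1])
s=arm.observe();R=Rn.from_rotvec(s['ee_rot']).as_matrix();p=s['position'];h=p+R@[.126,-.02,.002]
goto([.6,0,.2],14);E=np.array([.6558,.1832,.261]);print("tool delta eye-hook mm",R.T@(E-h)*1e3)
for n,q in [("corner",(.126,0,.002)),("tip",(.126,-.043,.002)),("tipline40",(.126,-.083,.002))]: print(n,(proj(S,p+R@q)-(265,230))*9)
print("eye",(proj(S,E)-(265,230))*9)
E
```

```text
clock: 8.07
position: [0.5481, 0.0952, 0.2647]
ee_rot: [-3.117, -0.392, 0.0]
force: [0.2, -0.1, -0.8]
width: 0.236
pics/s5.png origin 265 230 x 9
t=8.17 pos=[0.5484 0.0933 0.2646] yaw=14.18 z=[-0.    -0.001 -1.   ] toolshift mm=[ 27.2 103.1  64.7] toolrot deg=[0.03 0.02 0.18] shift in target frame=[ 27.5 103.1  64.6] F=[-0.3 -0.1 -1.4] w=22.1
tool delta eye-hook mm [  0.1582 -40.8124   1.5559]
corner [141.1025 126.0163]
tip [276.4611 260.2697]
tipline40 [406.8765 389.6204]
eye [333.4757 321.193 ]
```

View pics/s5.png

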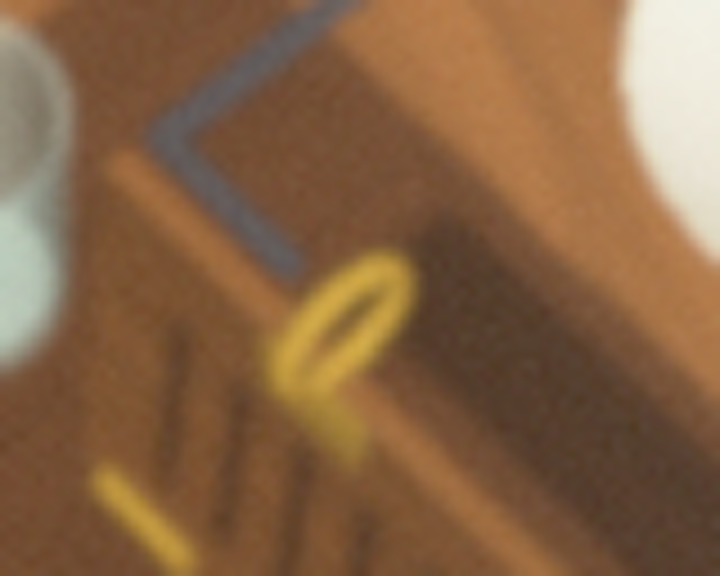

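View pics/w5.png

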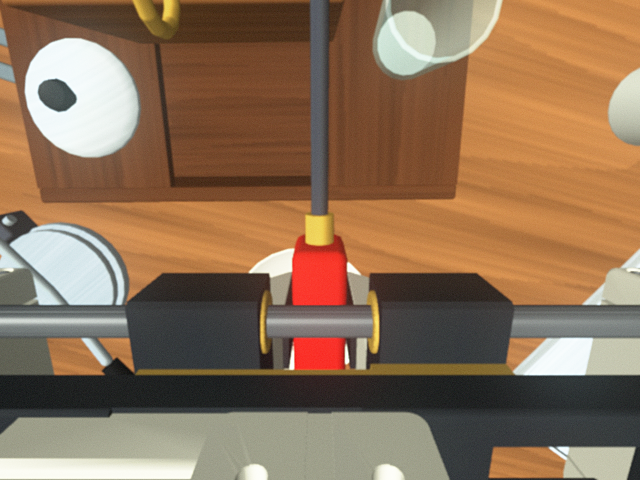

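```bash
python3 - <<'E'
from h import *
c=optics.camera_info("wrist")
for dz in (-.008,0,.008):
    pts=[proj(c,np.array([.6558,.1832,.261+dz])+.019*(np.cos(t)*np.array([.970,.243,0])+np.sin(t)*np.array([0,0,1]))) for t in np.linspace(0,6.28,73)]
    pts=np.array(pts);i=pts[:,1].argmax();print(dz,pts[i],pts[:,0].mean())
E
```

```text
-0.008 [171.71009742  46.78979137] 159.99727000235345
0 [163.43042923  41.22444886] 150.19009461247597
0.008 [154.16339416  34.99542819] 139.07635861568704
```

```bash
python3 -m creep '[{"translation":[0,-0.005,0.001],"rot":[0,0,0],"jaw":0.01},{"translation":[0,-0.007,0],"rot":[0,0,0],"jaw":0.01},{"translation":[0,-0.007,0],"rot":[0,0,0],"jaw":0.01},{"translation":[0,-0.007,0],"rot":[0,0,0],"jaw":0.01},{"translation":[0,-0.007,0],"rot":[0,0,0],"jaw":0.01},{"translation":[0,-0.006,0],"rot":[0,0,0],"jaw":0.01},{"translation":[0,0,0],"rot":[0,0,0],"jaw":0.01},{"translation":[0,0,0],"rot":[0,0,0],"jaw":0.01}]'
python3 - <<'E'
from h import *
np.set_printoptions(precision=4,suppress=True)
im=optics.get_image("scene");zoom(im,305,262,80,64,9,"pics/s6.png")
im=optics.get_image("wrist");cv2.imwrite("pics/w6.png",im[:,:,::-1])
s=arm.observe();R=Rn.from_rotvec(s['ee_rot']).as_matrix();p=s['position'];h=p+R@[.126,-.02,.002]
goto([.6,0,.2],14);E=np.array([.6558,.1832,.261]);print("tool delta eye-hook mm",R.T@(E-h)*1e3)
E
```

```text
clock: 8.83
position: [0.5388, 0.132, 0.2637]
ee_rot: [3.117, 0.389, -0.0]
force: [0.2, -0.3, -1.1]
width: 0.239
pics/s6.png origin 265 230 x 9
t=8.93 pos=[0.5391 0.1312 0.2637] yaw=14.16 z=[ 0. -0. -1.] toolshift mm=[ 27.  142.1  63.7] toolrot deg=[0.02 0.   0.16] shift in target frame=[ 27.4 142.   63.7] F=[ 0.6  0.1 -0.1] w=21.7
tool delta eye-hook mm [-0.1172 -1.8752  0.6831]
```

View pics/s6.png

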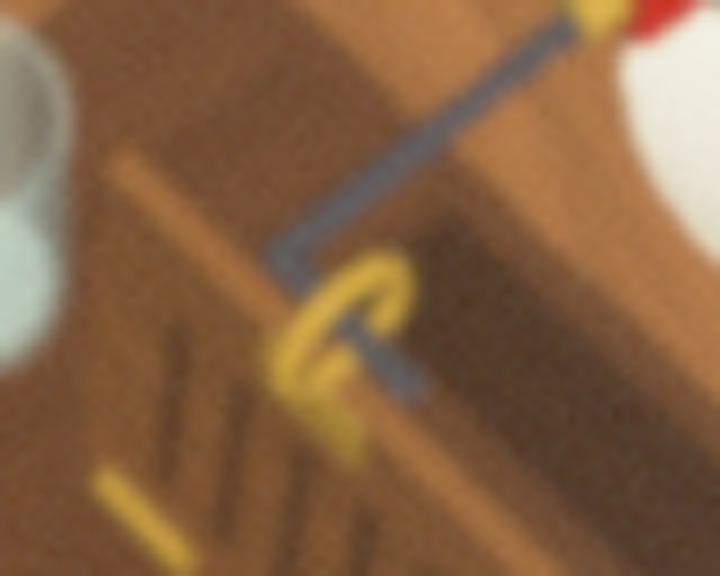

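View pics/w6.png

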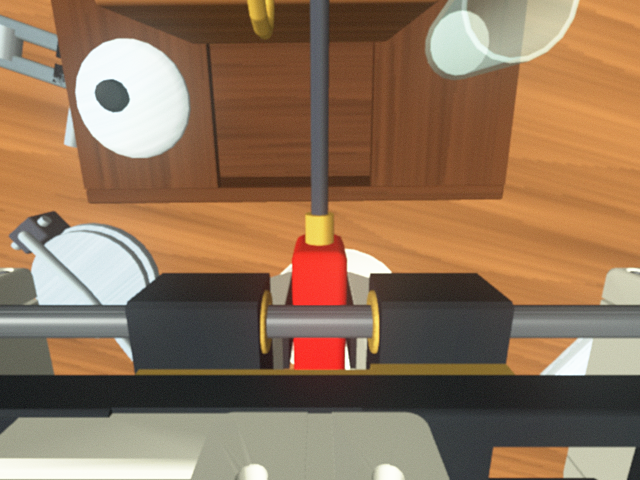

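The pin is threaded: in s6 it enters the ring from the upper left, passes behind the near rim and comes out at (415,390), near the hole's middle. The hole has 19 mm of slack, which would let the flap jump when gravity takes over near 1.1 rad. To cut that slack I'll yaw the pole about the eye, testing one row first.

```bash
python3 -m creep '[{"translation":[0.0026,0.0125,0],"rot":[0,0,-5.75],"jaw":0.01},{"translation":[0,0,0],"rot":[0,0,0],"jaw":0.01},{"translation":[0,0,0],"rot":[0,0,0],"jaw":0.01}]'
python3 - <<'E'
from h import *
np.set_printoptions(precision=4,suppress=True)
s=arm.observe();R=Rn.from_rotvec(s['ee_rot']).as_matrix();p=s['position'];h=p+R@[.126,-.02,.002]
goto([.6,0,.2],14);E=np.array([.6558,.1832,.261]);print("tool delta eye-hook mm",R.T@(E-h)*1e3)
E
```

```text
clock: 9.18
position: [0.5448, 0.119, 0.2636]
ee_rot: [3.095, 0.536, -0.0]
force: [0.5, 0.7, -0.2]
width: 0.236
t=9.18 pos=[0.5448 0.119  0.2636] yaw=19.66 z=[-0. -0. -1.] toolshift mm=[ 11.9 130.6  63.6] toolrot deg=[0.02 0.01 5.66] shift in target frame=[ 24.7 128.8  63.6] F=[ 0.5  0.7 -0.2] w=21.7
tool delta eye-hook mm [ 0.1076 -3.1009  0.5673]
```

```bash
python3 -m creep '[{"translation":[0.0026,0.0120,0],"rot":[0,0,-5.75],"jaw":0.01},{"translation":[0.0026,0.0120,0],"rot":[0,0,-5.75],"jaw":0.01},{"translation":[0.0026,0.0120,0],"rot":[0,0,-5.75],"jaw":0.01},{"translation":[0,0,0],"rot":[0,0,0],"jaw":0.01},{"translation":[0,0,0],"rot":[0,0,0],"jaw":0.01}]'
python3 - <<'E'
from h import *
np.set_printoptions(precision=4,suppress=True)
s=arm.observe();R=Rn.from_rotvec(s['ee_rot']).as_matrix();p=s['position'];h=p+R@[.126,-.02,.002]
goto([.6,0,.2],14);E=np.array([.6558,.1832,.261]);print("tool delta eye-hook mm",R.T@(E-h)*1e3)
E
```

```text
clock: 9.6
position: [0.567, 0.091, 0.2635]
ee_rot: [-2.98, -0.992, 0.001]
force: [0.3, -0.2, -1.6]
width: 0.236
t=9.60 pos=[0.567  0.091  0.2635] yaw=36.82 z=[-0.001  0.    -1.   ] toolshift mm=[-28.1  92.7  63.4] toolrot deg=[-0.03  0.02 22.82] shift in target frame=[10.  96.3 63.5] F=[ 0.3 -0.2 -1.6] w=21.7
tool delta eye-hook mm [ 0.3545 -0.5416  0.4548]
```

Centred. I'll continue the yaw.

```bash
python3 -m creep '[{"translation":[0.0026,0.0125,0],"rot":[0,0,-5.75],"jaw":0.01},{"translation":[0.0026,0.0125,0],"rot":[0,0,-5.75],"jaw":0.01},{"translation":[0.0026,0.0125,0],"rot":[0,0,-5.75],"jaw":0.01},{"translation":[0.0026,0.0125,0],"rot":[0,0,-5.75],"jaw":0.01},{"translation":[0,0,0],"rot":[0,0,0],"jaw":0.01},{"translation":[0,0,0],"rot":[0,0,0],"jaw":0.01}]'
python3 - <<'E'
from h import *
np.set_printoptions(precision=4,suppress=True)
im=optics.get_image("scene");zoom(im,305,262,80,64,9,"pics/s7.png")
s=arm.observe();R=Rn.from_rotvec(s['ee_rot']).as_matrix();p=s['position'];h=p+R@[.126,-.02,.002]
goto([.6,0,.2],14);E=np.array([.6558,.1832,.261]);print("tool delta eye-hook mm",R.T@(E-h)*1e3)
print(optics.pinpoint("scene","flap_eye"),proj(optics.camera_info("scene"),E))
E
```

```text
clock: 10.1
position: [0.6094, 0.0648, 0.2634]
ee_rot: [-2.722, -1.567, 0.001]
force: [0.9, 0.5, -0.4]
width: 0.237
pics/s7.png origin 265 230 x 9
t=10.15 pos=[0.609  0.0652 0.2636] yaw=59.91 z=[-0.001  0.001 -1.   ] toolshift mm=[-61.   24.9  63.5] toolrot deg=[-0.06  0.01 45.91] shift in target frame=[-24.5  61.1  63.6] F=[-0.6  0.1 -0.8] w=21.7
tool delta eye-hook mm [-0.4588  1.301   0.6114]
[{'location': [304.0, 265.7], 'score': 0.73}] [302.0529 265.6881]
```

View pics/s7.png

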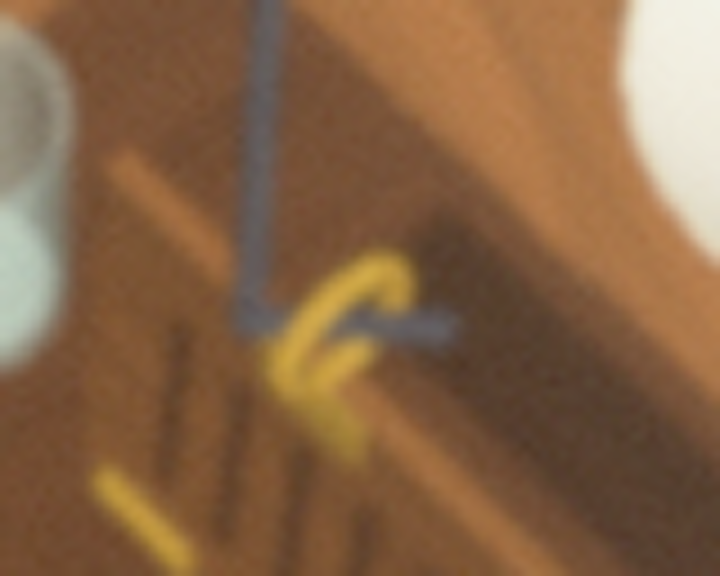

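Flap unmoved and the pin runs obliquely through the ring. Starting the pull, first a_cmd 1.43 → 1.15.

```bash
cat >> h.py <<'E'
def arc(a0,a1,n,yaw=None):
    v=np.load("chest.npy")
    s=arm.observe();R=Rn.from_rotvec(s['ee_rot']).as_matrix();p=s['position'];h=p+R@[.126,-.02,.002]
    cx=np.array([np.cos(v[2]),np.sin(v[2]),0])
    eye=lambda a: np.array([v[0],v[1],0])+cx*(.05-.138*np.cos(a))+[0,0,.125+.138*np.sin(a)]
    print("hook err vs eye(a0), tool mm",np.round(R.T@(eye(a0)-h)*1e3,1),"total to eye(a1)",np.round(R.T@(eye(a1)-h)*1e3,1),"per row",np.round(R.T@(eye(a1)-eye(a0))*1e3/n,2), "F",np.round(s['force'],1))
    q=h-[v[0],v[1],0]; X=q@cx; Z=q[2]; print("pin chest x,y,z",np.round([X*1e3,(-cx[1]*q[0]+cx[0]*q[1])*1e3,Z*1e3],1),"a of pin",np.arctan2(Z-.125,.05-X),"r",np.hypot(Z-.125,.05-X))
def flapfit(px):
    S=optics.camera_info("scene");v=np.load("chest.npy");cx=np.array([np.cos(v[2]),np.sin(v[2]),0])
    A=np.linspace(-.1,1.6,341);P=np.array([proj(S,np.array([v[0],v[1],0])+cx*(.05-.138*np.cos(a))+[0,0,.125+.138*np.sin(a)]) for a in A])+[1.3,.4]
    e=np.hypot(*(P-px).T);i=e.argmin();return A[i],e[i]
E
python3 -m creep '[{"translation":[-0.0028,-0.0029,0.001],"rot":[0,0,0],"jaw":0.01},{"translation":[-0.0028,-0.0029,0.001],"rot":[0,0,0],"jaw":0.01},{"translation":[-0.0028,-0.0029,0.001],"rot":[0,0,0],"jaw":0.01},{"translation":[-0.0028,-0.0029,0.001],"rot":[0,0,0],"jaw":0.01},{"translation":[-0.0028,-0.0029,0.001],"rot":[0,0,0],"jaw":0.01},{"translation":[-0.0028,-0.0029,0.001],"rot":[0,0,0],"jaw":0.01},{"translation":[-0.0022,-0.0023,0.0012],"rot":[0,0,0],"jaw":0.01},{"translation":[-0.0022,-0.0023,0.0012],"rot":[0,0,0],"jaw":0.01},{"translation":[-0.0022,-0.0023,0.0012],"rot":[0,0,0],"jaw":0.01},{"translation":[-0.0022,-0.0023,0.0012],"rot":[0,0,0],"jaw":0.01}]'
python3 - <<'E'
from h import *
im=optics.get_image("scene");zoom(im,315,262,80,64,9,"pics/s8.png")
r=optics.pinpoint("scene","flap_eye");print(r[:2],flapfit(r[0]["location"]) if r else 0)
arc(1.15,1.05,6)
E
```

```text
clock: 11.03
position: [0.5739, 0.0546, 0.2528]
ee_rot: [2.718, 1.575, -0.0]
force: [-0.2, 0.0, -2.2]
width: 0.235
pics/s8.png origin 275 230 x 9
[{'location': [317.3, 260.0], 'score': 0.96}, {'location': [259.0, 260.8], 'score': 0.7}] (np.float64(1.1849999999999998), np.float64(2.753381391589022))
hook err vs eye(a0), tool mm [ 0.9  1.4 -0.3] total to eye(a1) [-7.6 -7.4  5.9] per row [-1.43 -1.47  1.04] F [ 0.1 -0.7 -1.5]
pin chest x,y,z [ -8.    0.3 250.6] a of pin 1.138206037271951 r 0.13836802755478786
```

View pics/s8.png

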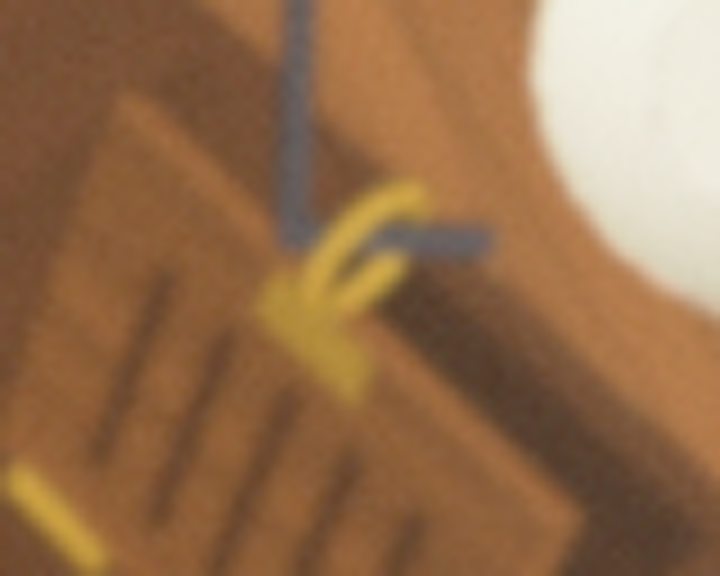

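The flap follows: the pin leads and the ring hangs on it. Now slowly through the 1.1 rad region.

```bash
python3 -m creep '[{"translation":[-0.0009,-0.0009,0.0006],"rot":[0,0,0],"jaw":0.01},{"translation":[-0.0009,-0.0009,0.0006],"rot":[0,0,0],"jaw":0.01},{"translation":[-0.0009,-0.0009,0.0006],"rot":[0,0,0],"jaw":0.01},{"translation":[-0.0009,-0.0009,0.0006],"rot":[0,0,0],"jaw":0.01},{"translation":[-0.0009,-0.0009,0.0006],"rot":[0,0,0],"jaw":0.01},{"translation":[-0.0009,-0.0009,0.0006],"rot":[0,0,0],"jaw":0.01},{"translation":[-0.0009,-0.0009,0.0006],"rot":[0,0,0],"jaw":0.01},{"translation":[-0.0009,-0.0009,0.0006],"rot":[0,0,0],"jaw":0.01}]'
python3 - <<'E'
from h import *
im=optics.get_image("scene");zoom(im,315,262,80,64,9,"pics/s9.png")
r=optics.pinpoint("scene","flap_eye");print(r[:2],flapfit(r[0]["location"]) if r else 0)
arc(1.1,1.0,6)
E
```

```text
clock: 11.8
position: [0.5642, 0.0522, 0.2481]
ee_rot: [2.718, 1.575, -0.0]
force: [0.3, -0.5, -1.6]
width: 0.235
pics/s9.png origin 275 230 x 9
[{'location': [320.0, 253.0], 'score': 0.92}] (np.float64(1.075), np.float64(2.223448194021297))
hook err vs eye(a0), tool mm [ 3.4  4.1 -2. ] total to eye(a1) [-5.  -4.5  4.9] per row [-1.39 -1.43  1.14] F [ 0.2 -0.1 -1. ]
pin chest x,y,z [-17.9   0.4 246. ] a of pin 1.0595620603718785 r 0.13871814862570336
```

View pics/s9.png

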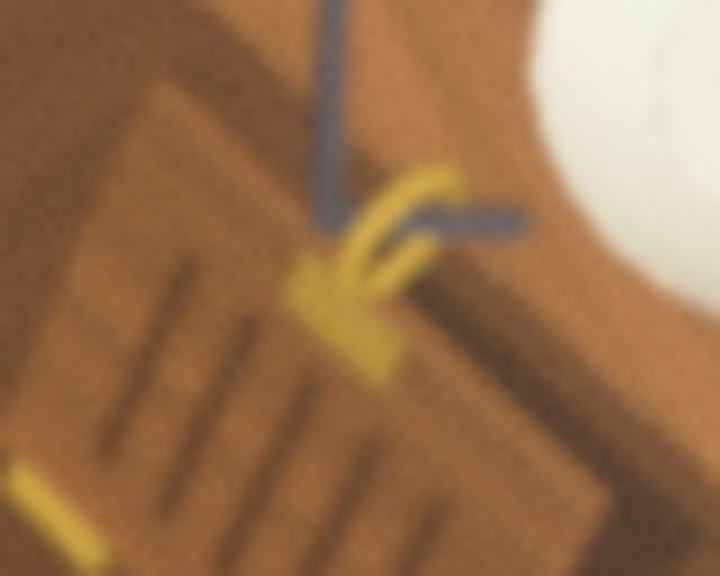

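```bash
python3 -m creep '[{"translation":[-0.0008,-0.0008,0.0007],"rot":[0,0,0],"jaw":0.01},{"translation":[-0.0008,-0.0008,0.0007],"rot":[0,0,0],"jaw":0.01},{"translation":[-0.0008,-0.0008,0.0007],"rot":[0,0,0],"jaw":0.01},{"translation":[-0.0008,-0.0008,0.0007],"rot":[0,0,0],"jaw":0.01},{"translation":[-0.0008,-0.0008,0.0007],"rot":[0,0,0],"jaw":0.01},{"translation":[-0.0008,-0.0008,0.0007],"rot":[0,0,0],"jaw":0.01},{"translation":[-0.0008,-0.0008,0.0007],"rot":[0,0,0],"jaw":0.01},{"translation":[-0.0008,-0.0008,0.0007],"rot":[0,0,0],"jaw":0.01}]'
python3 - <<'E'
from h import *
im=optics.get_image("scene");zoom(im,320,255,80,64,9,"pics/s10.png")
r=optics.pinpoint("scene","flap_eye");print(r[:2],flapfit(r[0]["location"]) if r else 0)
arc(1.0,.9,6)
E
```

```text
clock: 12.57
position: [0.5554, 0.0498, 0.2425]
ee_rot: [2.718, 1.575, -0.0]
force: [-0.6, 0.1, -0.9]
width: 0.241
pics/s10.png origin 280 223 x 9
[{'location': [323.3, 254.7], 'score': 0.66}] (np.float64(1.03), np.float64(0.6995434188531867))
hook err vs eye(a0), tool mm [ 1.4  1.8 -0.7] total to eye(a1) [-6.4 -6.2  7.3] per row [-1.3  -1.34  1.34] F [-0.8 -0.  -1.7]
pin chest x,y,z [-26.9   0.3 240.4] a of pin 0.9830758492255842 r 0.13864091429774983
```

View pics/s10.png

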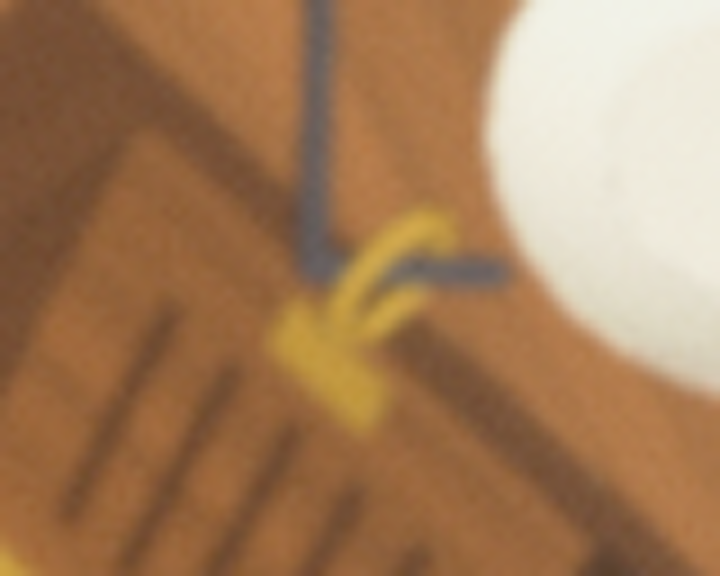

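```bash
python3 -m creep '[{"translation":[-0.0008,-0.0008,0.0008],"rot":[0,0,0],"jaw":0.01},{"translation":[-0.0008,-0.0008,0.0008],"rot":[0,0,0],"jaw":0.01},{"translation":[-0.0008,-0.0008,0.0008],"rot":[0,0,0],"jaw":0.01},{"translation":[-0.0008,-0.0008,0.0008],"rot":[0,0,0],"jaw":0.01},{"translation":[-0.0008,-0.0008,0.0008],"rot":[0,0,0],"jaw":0.01},{"translation":[-0.0008,-0.0008,0.0008],"rot":[0,0,0],"jaw":0.01},{"translation":[-0.0008,-0.0008,0.0008],"rot":[0,0,0],"jaw":0.01},{"translation":[-0.0008,-0.0008,0.0009],"rot":[0,0,0],"jaw":0.01},{"translation":[-0.0008,-0.0008,0.0009],"rot":[0,0,0],"jaw":0.01},{"translation":[-0.0008,-0.0008,0.0009],"rot":[0,0,0],"jaw":0.01}]'
python3 - <<'E'
from h import *
im=optics.get_image("scene");zoom(im,320,255,80,64,9,"pics/s11.png")
r=optics.pinpoint("scene","flap_eye");print(r[:2],flapfit(r[0]["location"]) if r else 0)
arc(.9,.8,6)
E
```

```text
clock: 13.5
position: [0.5445, 0.0468, 0.2341]
ee_rot: [2.718, 1.575, -0.0]
force: [-0.3, 0.2, -0.9]
width: 0.236
pics/s11.png origin 280 223 x 9
[{'location': [332.6, 253.3], 'score': 0.9}, {'location': [369.1, 240.9], 'score': 0.41}] (np.float64(0.795), np.float64(2.254289934378259))
hook err vs eye(a0), tool mm [ 1.7  1.9 -1.1] total to eye(a1) [-5.6 -5.6  8. ] per row [-1.2  -1.24  1.52] F [-0.8 -1.1 -1.1]
pin chest x,y,z [-3.83e+01  1.00e-01  2.32e+02] a of pin 0.8808620207617657 r 0.13868677983757086
```

View pics/s11.png

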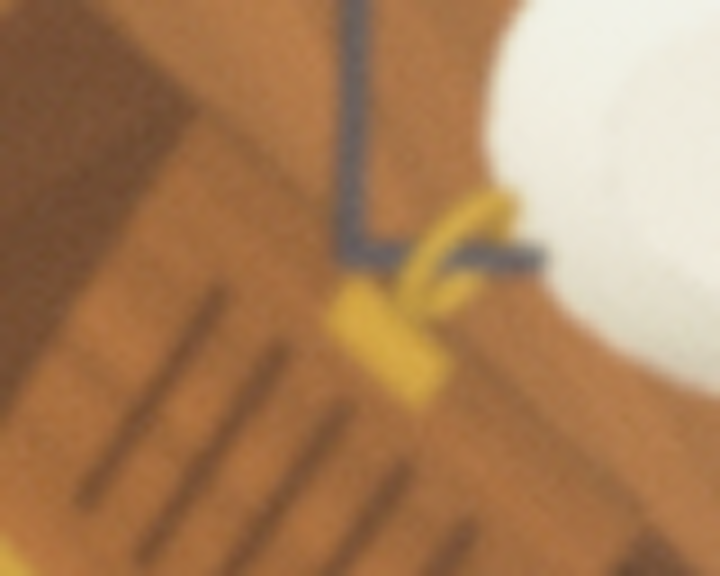

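The flap has eased onto the pin (a about 0.81) and the pin is still through the ring. Continuing down the arc with the pin bearing it.

```bash
python3 -m creep '[{"translation":[-0.0019,-0.002,0.0026],"rot":[0,0,0],"jaw":0.01},{"translation":[-0.0019,-0.002,0.0026],"rot":[0,0,0],"jaw":0.01},{"translation":[-0.0019,-0.002,0.0027],"rot":[0,0,0],"jaw":0.01},{"translation":[-0.0019,-0.002,0.0027],"rot":[0,0,0],"jaw":0.01},{"translation":[-0.0019,-0.002,0.0027],"rot":[0,0,0],"jaw":0.01},{"translation":[-0.0017,-0.0017,0.003],"rot":[0,0,0],"jaw":0.01},{"translation":[-0.0017,-0.0017,0.003],"rot":[0,0,0],"jaw":0.01},{"translation":[-0.0017,-0.0017,0.003],"rot":[0,0,0],"jaw":0.01},{"translation":[-0.0017,-0.0017,0.003],"rot":[0,0,0],"jaw":0.01},{"translation":[-0.0017,-0.0017,0.003],"rot":[0,0,0],"jaw":0.01}]'
python3 - <<'E'
from h import *
im=optics.get_image("scene");zoom(im,335,255,80,64,9,"pics/s12.png")
r=optics.pinpoint("scene","flap_eye");print(r[:2],flapfit(r[0]["location"]) if r else 0)
arc(.6,.46,5);arc(.46,.32,5)
E
```

```text
clock: 14.43
position: [0.5194, 0.0404, 0.2056]
ee_rot: [2.718, 1.575, -0.0]
force: [-1.1, -0.5, -1.6]
width: 0.236
pics/s12.png origin 295 223 x 9
[{'location': [339.4, 249.2], 'score': 0.71}] (np.float64(0.555), np.float64(1.99979519451865))
hook err vs eye(a0), tool mm [0.4 0.5 0.3] total to eye(a1) [-6.3 -6.5 17. ] per row [-1.36 -1.4   3.33] F [-0.7 -1.1 -3.4]
pin chest x,y,z [-64.5   0.  203.2] a of pin 0.5991230494665697 r 0.1386811003772407
hook err vs eye(a0), tool mm [-6.3 -6.5 17. ] total to eye(a1) [-11.4 -11.8  34.8] per row [-1.02 -1.05  3.57] F [-0.7 -1.1 -3.4]
pin chest x,y,z [-64.5   0.  203.2] a of pin 0.5991230494665697 r 0.1386811003772407
```

View pics/s12.png

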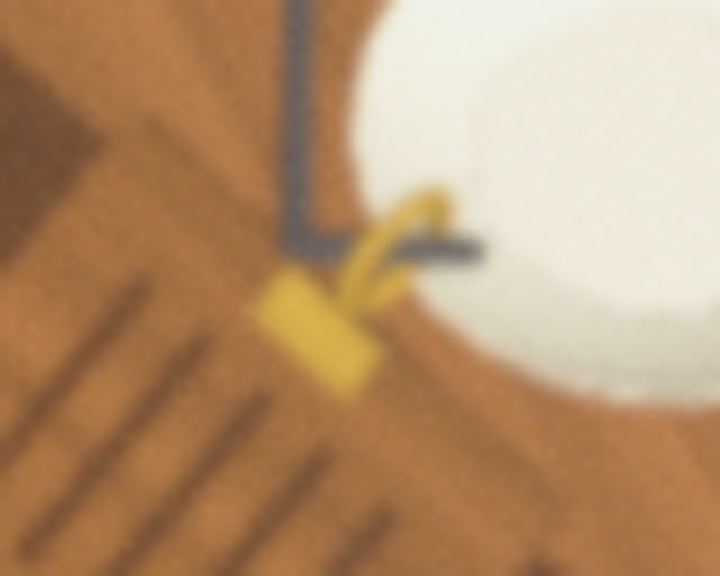

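Pin is in the ring and bearing load (Fz about -3 N). Continuing.

```bash
python3 -m creep '[{"translation":[-0.0013,-0.0014,0.0033],"rot":[0,0,0],"jaw":0.01},{"translation":[-0.0013,-0.0014,0.0033],"rot":[0,0,0],"jaw":0.01},{"translation":[-0.0013,-0.0014,0.0033],"rot":[0,0,0],"jaw":0.01},{"translation":[-0.0013,-0.0014,0.0033],"rot":[0,0,0],"jaw":0.01},{"translation":[-0.0013,-0.0014,0.0033],"rot":[0,0,0],"jaw":0.01},{"translation":[-0.001,-0.001,0.0036],"rot":[0,0,0],"jaw":0.01},{"translation":[-0.001,-0.001,0.0036],"rot":[0,0,0],"jaw":0.01},{"translation":[-0.001,-0.001,0.0036],"rot":[0,0,0],"jaw":0.01},{"translation":[-0.001,-0.001,0.0036],"rot":[0,0,0],"jaw":0.01},{"translation":[-0.001,-0.001,0.0036],"rot":[0,0,0],"jaw":0.01}]'
python3 - <<'E'
from h import *
im=optics.get_image("scene");zoom(im,340,250,80,64,9,"pics/s13.png")
r=optics.pinpoint("scene","flap_eye");print(r[:2],flapfit(r[0]["location"]) if r else 0)
arc(.32,.18,6);arc(.18,.04,8)
E
```

```text
clock: 15.37
position: [0.5034, 0.0365, 0.171]
ee_rot: [-2.718, -1.575, -0.0]
force: [-0.2, -0.3, -1.8]
width: 0.235
pics/s13.png origin 300 218 x 9
[{'location': [341.4, 256.9], 'score': 0.86}] (np.float64(0.19499999999999998), np.float64(2.348367546873671))
hook err vs eye(a0), tool mm [-0.2  0.1  0.3] total to eye(a1) [-3.5 -3.3 19. ] per row [-0.55 -0.57  3.12] F [-0.6 -0.7 -2.1]
pin chest x,y,z [-80.9   0.2 168.7] a of pin 0.3218663178395019 r 0.13802572946436203
hook err vs eye(a0), tool mm [-3.5 -3.3 19. ] total to eye(a1) [-5.  -4.8 38.2] per row [-0.18 -0.19  2.4 ] F [-0.6 -0.7 -2.1]
pin chest x,y,z [-80.9   0.2 168.7] a of pin 0.3218663178395019 r 0.13802572946436203
```

View pics/s13.png

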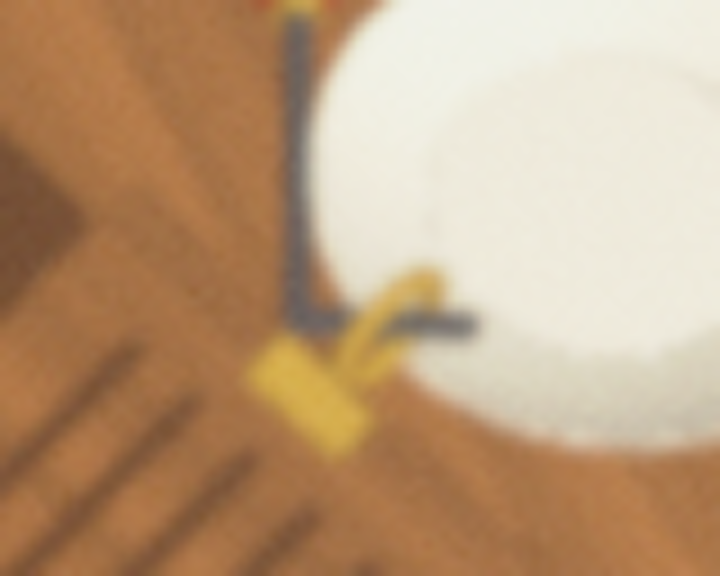

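```bash
python3 -m creep '[{"translation":[-0.0006,-0.0006,0.003],"rot":[0,0,0],"jaw":0.01},{"translation":[-0.0006,-0.0006,0.003],"rot":[0,0,0],"jaw":0.01},{"translation":[-0.0006,-0.0006,0.003],"rot":[0,0,0],"jaw":0.01},{"translation":[-0.0005,-0.0005,0.003],"rot":[0,0,0],"jaw":0.01},{"translation":[-0.0005,-0.0005,0.003],"rot":[0,0,0],"jaw":0.01},{"translation":[-0.0005,-0.0005,0.003],"rot":[0,0,0],"jaw":0.01},{"translation":[-0.0003,-0.0003,0.002],"rot":[0,0,0],"jaw":0.01},{"translation":[-0.0002,-0.0002,0.002],"rot":[0,0,0],"jaw":0.01},{"translation":[-0.0002,-0.0002,0.002],"rot":[0,0,0],"jaw":0.01},{"translation":[-0.0002,-0.0002,0.002],"rot":[0,0,0],"jaw":0.01},{"translation":[-0.0002,-0.0002,0.002],"rot":[0,0,0],"jaw":0.01},{"translation":[-0.0001,-0.0001,0.002],"rot":[0,0,0],"jaw":0.01}]'
python3 - <<'E'
from h import *
im=optics.get_image("scene");zoom(im,340,260,80,64,9,"pics/s14.png")
r=optics.pinpoint("scene","flap_eye");print(r[:2],flapfit(r[0]["location"]) if r else 0)
arc(.1,0,8)
E
```

```text
clock: 16.47
position: [0.4973, 0.0348, 0.1412]
ee_rot: [2.718, 1.575, -0.0]
force: [-1.1, -0.2, -2.4]
width: 0.235
pics/s14.png origin 300 228 x 9
[{'location': [344.3, 260.3], 'score': 0.85}] (np.float64(0.04000000000000001), np.float64(0.4491273741057093))
hook err vs eye(a0), tool mm [-0.4 -0.2  0.3] total to eye(a1) [-0.8 -0.7 14.1] per row [-0.06 -0.06  1.72] F [-0.6 -0.9 -3.3]
pin chest x,y,z [-8.690e+01  1.000e-01  1.391e+02] a of pin 0.10237826193393407 r 0.13762835013187397
```

View pics/s14.png

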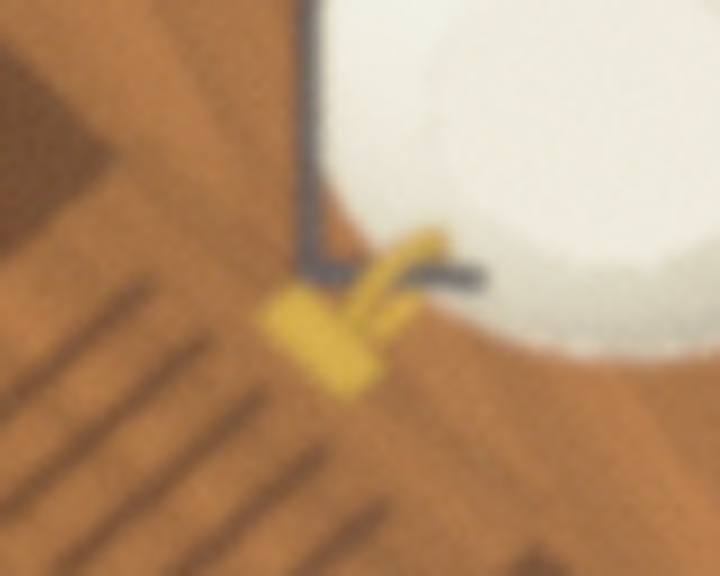

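```bash
python3 -m creep '[{"translation":[-0.0001,-0.0001,0.0013],"rot":[0,0,0],"jaw":0.01},{"translation":[-0.0001,-0.0001,0.0013],"rot":[0,0,0],"jaw":0.01},{"translation":[-0.0001,-0.0001,0.0013],"rot":[0,0,0],"jaw":0.01},{"translation":[-0.0001,-0.0001,0.0013],"rot":[0,0,0],"jaw":0.01},{"translation":[-0.0001,-0.0001,0.0013],"rot":[0,0,0],"jaw":0.01},{"translation":[0,0,0.0013],"rot":[0,0,0],"jaw":0.01},{"translation":[0,0,0.0013],"rot":[0,0,0],"jaw":0.01},{"translation":[0,0,0.0013],"rot":[0,0,0],"jaw":0.01},{"translation":[0,0,0.0013],"rot":[0,0,0],"jaw":0.01},{"translation":[0,0,0.0013],"rot":[0,0,0],"jaw":0.01},{"translation":[0,0,0.001],"rot":[0,0,0],"jaw":0.01},{"translation":[0,0,0],"rot":[0,0,0],"jaw":0.01}]'
python3 - <<'E'
from h import *
im=optics.get_image("scene");zoom(im,340,260,80,64,9,"pics/s15.png")
r=optics.pinpoint("scene","flap_eye");print(r[:2],flapfit(r[0]["location"]) if r else 0)
zoom(optics.get_image("top"),285,190,150,130,4.5,"pics/t15.png")
c=optics.camera_info("wrist");im=optics.get_image("wrist");cv2.imwrite("pics/w15.png",im[:,:,::-1])
arc(.0,0,8)
E
```

```text
clock: 17.57
position: [0.4968, 0.0346, 0.1273]
ee_rot: [2.718, 1.575, 0.0]
force: [-1.4, -1.9, 3.8]
width: 0.233
pics/s15.png origin 300 228 x 9
[{'location': [344.4, 263.1], 'score': 0.95}] (np.float64(-0.05), np.float64(0.9777556021079337))
pics/t15.png origin 210 125 x 4.5
hook err vs eye(a0), tool mm [-0.5 -0.5  0.5] total to eye(a1) [-0.5 -0.5  0.5] per row [0. 0. 0.] F [-0.9 -2.1  3.6]
pin chest x,y,z [-87.3   0.  125.5] a of pin 0.0034608537448774135 r 0.13733731577032074
```

View pics/s15.png

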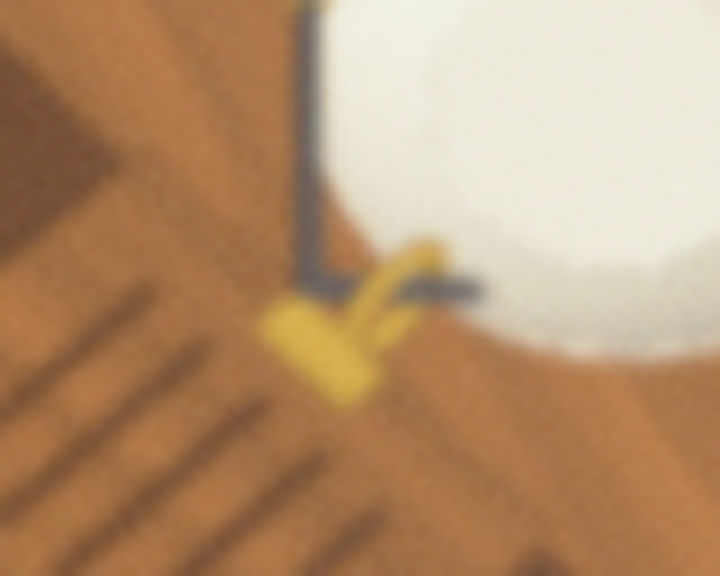

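View pics/t15.png

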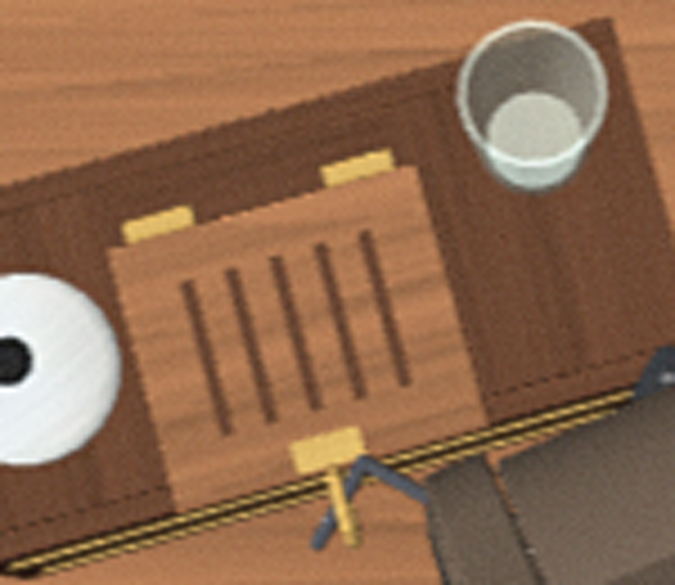

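View pics/w15.png

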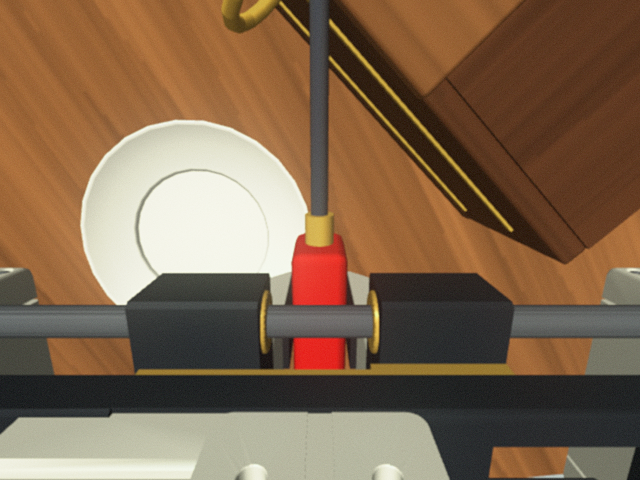

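The flap is shut flat: in the top view it covers the opening, hinges at (160,225) and (358,168), with the ring out in front at (343,505). Fz = +3.7 N, so the pole is touching something lightly, probably the rod corner on the roof edge. I'll lift 3 mm, still inside the hole's slack, then turn the pin back square.

```bash
python3 -m creep '[{"translation":[0,0,-0.0015],"rot":[0,0,0],"jaw":0.01},{"translation":[0,0,-0.0015],"rot":[0,0,0],"jaw":0.01},{"translation":[-0.0014,-0.0127,0],"rot":[0,0,5.75],"jaw":0.01},{"translation":[-0.0014,-0.0127,0],"rot":[0,0,5.75],"jaw":0.01},{"translation":[-0.0014,-0.0127,0],"rot":[0,0,5.75],"jaw":0.01},{"translation":[-0.0014,-0.0127,0],"rot":[0,0,5.75],"jaw":0.01},{"translation":[0,0,0],"rot":[0,0,0],"jaw":0.01}]'
python3 - <<'E'
from h import *
arc(.0,0,8);goto([.5,0,.13],14.2)
E
```

```text
clock: 18.35
position: [0.4515, 0.0633, 0.1303]
ee_rot: [-2.978, -0.998, 0.003]
force: [-0.1, -0.2, -0.9]
width: 0.237
hook err vs eye(a0), tool mm [0.3 2.  3.1] total to eye(a1) [0.3 2.  3.1] per row [0. 0. 0.] F [-0.1 -0.2 -0.9]
pin chest x,y,z [-89.    1.7 128.1] a of pin 0.022439995185372465 r 0.13903771180066152
t=18.35 pos=[0.4515 0.0633 0.1303] yaw=37.05 z=[-0.002  0.    -1.   ] toolshift mm=[ 0.6 79.7  0.2] toolrot deg=[-0.05  0.09 22.85] shift in target frame=[31.5 73.2  0.3] F=[-0.1 -0.2 -0.9] w=21.8
```

```bash
python3 -m creep '[{"translation":[-0.0014,-0.0122,0],"rot":[0,0,5.75],"jaw":0.01},{"translation":[-0.0014,-0.0122,0],"rot":[0,0,5.75],"jaw":0.01},{"translation":[-0.0014,-0.0122,0],"rot":[0,0,5.75],"jaw":0.01},{"translation":[-0.0014,-0.0122,0.001],"rot":[0,0,5.6],"jaw":0.01},{"translation":[0,0,0.001],"rot":[0,0,0],"jaw":0.01},{"translation":[0,0,0],"rot":[0,0,0],"jaw":0.01}]'
python3 - <<'E'
from h import *
arc(.0,0,8);goto([.5,0,.13],14.2)
zoom(optics.get_image("scene"),340,260,80,64,9,"pics/s16.png")
zoom(optics.get_image("top"),285,190,150,130,4.5,"pics/t16.png")
E
```

```text
clock: 18.85
position: [0.4258, 0.1017, 0.1283]
ee_rot: [3.115, 0.402, -0.0]
force: [-0.1, -1.0, -1.1]
width: 0.239
hook err vs eye(a0), tool mm [-0.9 -0.9  1.2] total to eye(a1) [-0.9 -0.9  1.2] per row [0. 0. 0.] F [-0.1 -1.  -1.1]
pin chest x,y,z [-87.1  -0.9 126.2] a of pin 0.00911149019711255 r 0.13707269670955755
t=18.85 pos=[0.4258 0.1017 0.1283] yaw=14.70 z=[-0. -0. -1.] toolshift mm=[ 46.  117.2  -1.7] toolrot deg=[0.02 0.01 0.5 ] shift in target frame=[ 47.  116.8  -1.7] F=[-0.1 -1.  -1.1] w=21.9
pics/s16.png origin 300 228 x 9
pics/t16.png origin 210 125 x 4.5
```

View pics/s16.png

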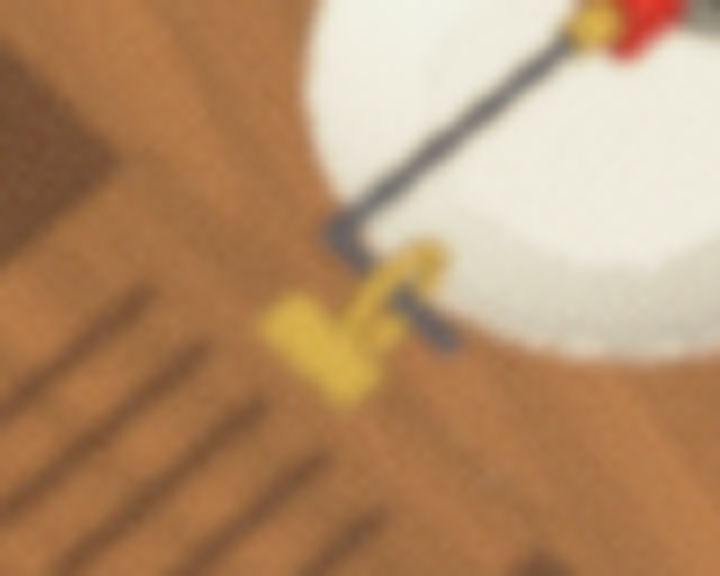

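View pics/t16.png

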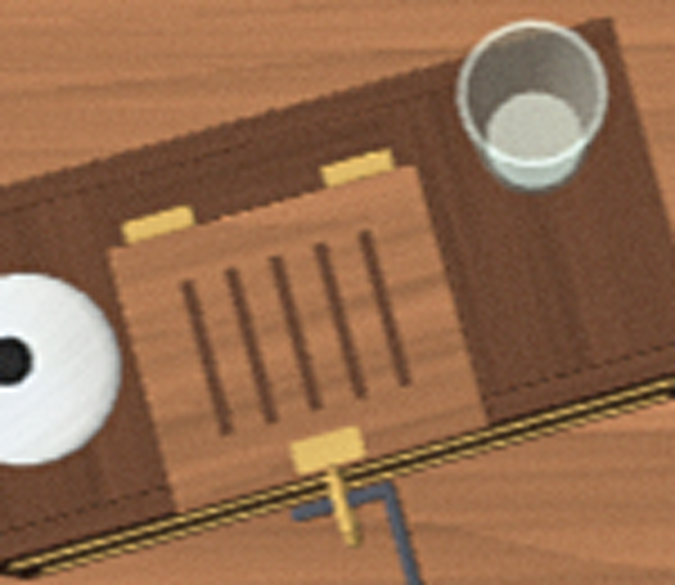

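Shut flat with the pin square in the ring and no load. Withdrawing sideways, slow at first.

```bash
python3 -m creep '[{"translation":[0,0.004,0],"rot":[0,0,0],"jaw":0.01},{"translation":[0,0.006,0],"rot":[0,0,0],"jaw":0.01},{"translation":[0,0.006,0],"rot":[0,0,0],"jaw":0.01},{"translation":[0,0.006,0],"rot":[0,0,0],"jaw":0.01},{"translation":[0,0.006,0],"rot":[0,0,0],"jaw":0.01},{"translation":[0,0.008,0],"rot":[0,0,0],"jaw":0.01},{"translation":[0,0.012,0],"rot":[0,0,0],"jaw":0.01},{"translation":[0,0.015,0],"rot":[0,0,0],"jaw":0.01}]'
python3 - <<'E'
from h import *
arc(.0,0,8)
zoom(optics.get_image("scene"),330,250,100,80,7,"pics/s17.png")
goto([.419,-.3235,.16],-27.9)
E
```

```text
clock: 19.62
position: [0.4413, 0.0401, 0.1285]
ee_rot: [-3.117, -0.394, -0.0]
force: [0.4, -0.3, -1.6]
width: 0.232
hook err vs eye(a0), tool mm [ -0.8 -65.2   1.5] total to eye(a1) [ -0.8 -65.2   1.5] per row [0. 0. 0.] F [ 0.4 -0.3 -1.6]
pin chest x,y,z [-87.1 -65.1 126.5] a of pin 0.010747206661878655 r 0.13709223071838067
pics/s17.png origin 280 210 x 7
t=19.67 pos=[0.442  0.0365 0.1284] yaw=14.20 z=[ 0.    -0.002 -1.   ] toolshift mm=[-110.6  343.5  -31.1] toolrot deg=[ 9.00e-02 -2.00e-02  4.21e+01] shift in target frame=[148.2 328.9 -31.6] F=[ 1.5 -3.6 -1.4] w=21.4
```

View pics/s17.png

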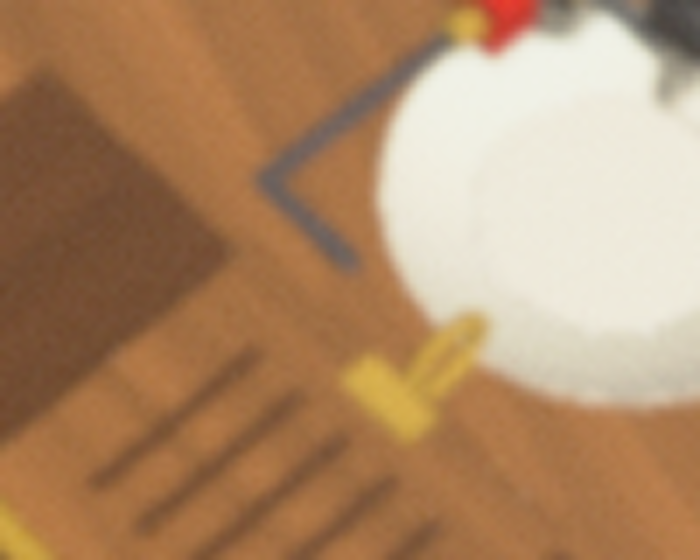

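The pole is unhooked and clear, and the flap stays shut. Carrying it back over the tray.

```bash
python3 -m creep '[{"translation":[-0.005,0.015,-0.006],"rot":[0,0,0],"jaw":0.01},{"translation":[-0.009,0.028,-0.006],"rot":[0,0,0],"jaw":0.01},{"translation":[-0.0115,0.036,-0.004],"rot":[0,0,0],"jaw":0.01},{"translation":[-0.0115,0.036,-0.004],"rot":[0,0,0],"jaw":0.01},{"translation":[-0.0115,0.036,-0.004],"rot":[0,0,0],"jaw":0.01},{"translation":[-0.0115,0.036,-0.004],"rot":[0,0,0],"jaw":0.01},{"translation":[-0.0115,0.036,-0.003],"rot":[0,0,0],"jaw":0.01},{"translation":[-0.0115,0.036,0],"rot":[0,0,0],"jaw":0.01},{"translation":[-0.0115,0.036,0],"rot":[0,0,0],"jaw":0.01},{"translation":[-0.009,0.028,0],"rot":[0,0,0],"jaw":0.01},{"translation":[-0.007,0.02,0],"rot":[0,0,0],"jaw":0.01}]' && python3 -m creep '[{"translation":[0,0,0],"rot":[0,0,4],"jaw":0.01},{"translation":[0,0,0],"rot":[0,0,6.5],"jaw":0.01},{"translation":[0,0,0],"rot":[0,0,6.5],"jaw":0.01},{"translation":[0,0,0],"rot":[0,0,6.5],"jaw":0.01},{"translation":[0,0,0],"rot":[0,0,6.5],"jaw":0.01},{"translation":[0,0,0],"rot":[0,0,6.5],"jaw":0.01},{"translation":[0,0,0],"rot":[0,0,5.6],"jaw":0.01},{"translation":[0,0,0],"rot":[0,0,0],"jaw":0.01},{"translation":[0,0,0],"rot":[0,0,0],"jaw":0.01}]'
python3 - <<'E'
from h import *
goto([.419,-.3235,.0235],-27.9)
im=optics.get_image("scene");zoom(im,290,145,160,120,5,"pics/s18.png")
im=optics.get_image("wrist");cv2.imwrite("pics/w18.png",im[:,:,::-1])
E
```

```text
clock: 20.58
position: [0.4178, -0.3232, 0.1594]
ee_rot: [3.116, 0.387, -0.0]
force: [0.2, 0.6, -1.0]
width: 0.235
clock: 21.33
position: [0.4188, -0.3193, 0.1594]
ee_rot: [3.051, -0.749, -0.0]
force: [-0.6, 0.2, -2.0]
width: 0.237
t=21.33 pos=[ 0.4188 -0.3193  0.1594] yaw=-27.59 z=[-0. -0. -1.] toolshift mm=[  2.1   3.6 135.9] toolrot deg=[0.01 0.01 0.31] shift in target frame=[  2.1   3.6 135.9] F=[-0.6  0.2 -2. ] w=21.7
pics/s18.png origin 210 85 x 5
```

View pics/s18.png

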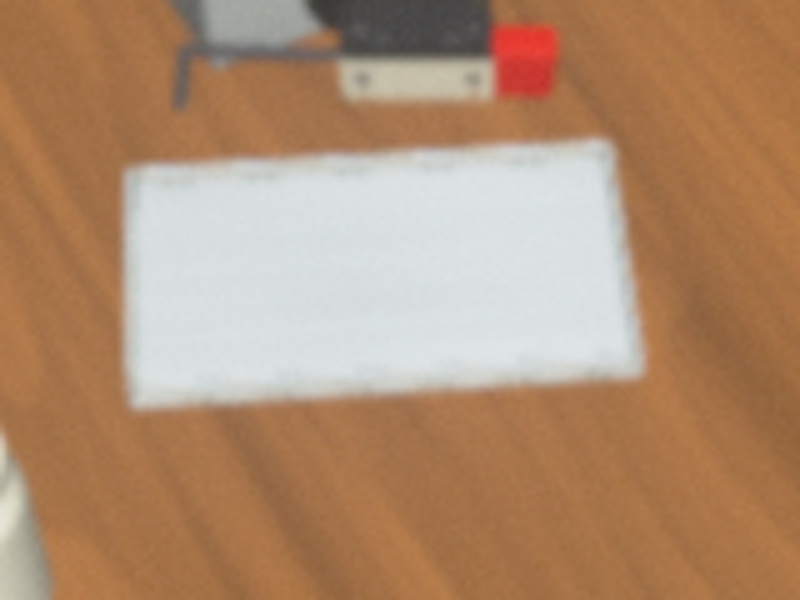

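View pics/w18.png

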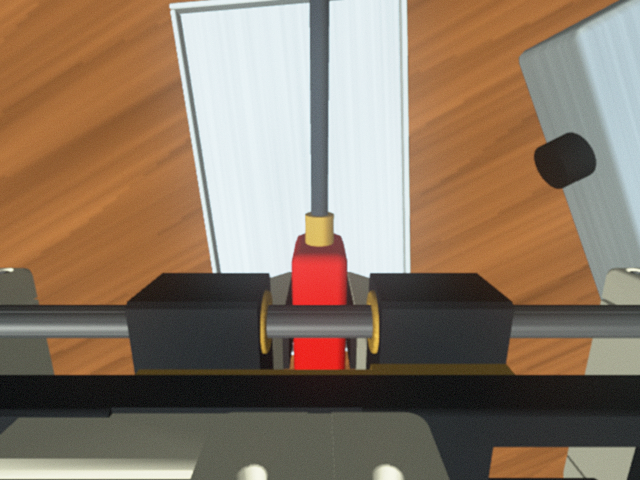

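```bash
python3 -m creep '[{"translation":[0.002,0.0035,0.02],"rot":[0,0,0.3],"jaw":0.01},{"translation":[0,0,0.03],"rot":[0,0,0],"jaw":0.01},{"translation":[0,0,0.035],"rot":[0,0,0],"jaw":0.01},{"translation":[0,0,0.025],"rot":[0,0,0],"jaw":0.01},{"translation":[0,0,0.015],"rot":[0,0,0],"jaw":0.01},{"translation":[0,0,0.005],"rot":[0,0,0],"jaw":0.01},{"translation":[0,0,0.002],"rot":[0,0,0],"jaw":0.01},{"translation":[0,0,0],"rot":[0,0,0],"jaw":0.01},{"translation":[0,0,0],"rot":[0,0,0],"jaw":0.01}]'
python3 - <<'E'
from h import *
goto([.419,-.3235,.0235],-27.9)
E
```

```text
clock: 22.18
position: [0.4199, -0.3237, 0.0285]
ee_rot: [3.047, -0.761, 0.003]
force: [0.4, -1.2, -1.0]
width: 0.236
t=22.18 pos=[ 0.4199 -0.3237  0.0285] yaw=-28.05 z=[ 0.002 -0.001 -1.   ] toolshift mm=[-0.9  0.2  5. ] toolrot deg=[ 0.   -0.1  -0.15] shift in target frame=[-0.9  0.2  5. ] F=[ 0.4 -1.2 -1. ] w=21.7
```

```bash
python3 -m creep '[{"translation":[0,0,0.0015],"rot":[0,0,0],"jaw":0.01},{"translation":[0,0,0.001],"rot":[0,0,0],"jaw":0.01},{"translation":[0,0,0.001],"rot":[0,0,0],"jaw":0.01},{"translation":[0,0,0.001],"rot":[0,0,0],"jaw":0.01},{"translation":[0,0,0],"rot":[0,0,0],"jaw":0.01},{"translation":[0,0,0],"rot":[0,0,0],"jaw":0.01}]'
python3 - <<'E'
from h import *
goto([.419,-.3235,.0235],-27.9)
E
```

```text
clock: 22.68
position: [0.4203, -0.3238, 0.024]
ee_rot: [3.047, -0.761, 0.004]
force: [1.4, 0.3, 6.8]
width: 0.238
t=22.68 pos=[ 0.4203 -0.3238  0.024 ] yaw=-28.06 z=[ 0.002 -0.001 -1.   ] toolshift mm=[-1.3  0.3  0.5] toolrot deg=[ 0.01 -0.16 -0.16] shift in target frame=[-1.3  0.3  0.5] F=[1.4 0.3 6.8] w=21.9
```

Contact with the tray floor (Fz +7 N). Releasing and lifting clear.

```bash
python3 -m creep '[{"translation":[0,0,0],"rot":[0,0,0],"jaw":0.03},{"translation":[0,0,0],"rot":[0,0,0],"jaw":0.04},{"translation":[0,0,0],"rot":[0,0,0],"jaw":0.05},{"translation":[0,0,0],"rot":[0,0,0],"jaw":0.05},{"translation":[0,0,0],"rot":[0,0,0],"jaw":0.05},{"translation":[0,0,-0.01],"rot":[0,0,0],"jaw":0.05},{"translation":[0,0,-0.02],"rot":[0,0,0],"jaw":0.05},{"translation":[0,0,-0.035],"rot":[0,0,0],"jaw":0.05},{"translation":[0,0,-0.035],"rot":[0,0,0],"jaw":0.05},{"translation":[0,0,-0.035],"rot":[0,0,0],"jaw":0.05},{"translation":[0,0,-0.035],"rot":[0,0,0],"jaw":0.05}]'
python3 -m creep '[{"translation":[-0.03,0.015,-0.02],"rot":[0,0,0],"jaw":0.05},{"translation":[-0.03,0.015,-0.02],"rot":[0,0,0],"jaw":0.05},{"translation":[0,0,0],"rot":[0,0,0],"jaw":0.05},{"translation":[0,0,0],"rot":[0,0,0],"jaw":0.05}]'
python3 - <<'E'
from h import *
goto([.42,-.3235,.0235],-27.9)
for n in("scene","top","wrist"): cv2.imwrite(f"pics/{n}20.png",optics.get_image(n)[:,:,::-1])
E
```

```text
clock: 23.6
position: [0.4187, -0.323, 0.1954]
ee_rot: [3.048, -0.762, 0.0]
force: [1.5, 0.3, 0.2]
width: 0.544
clock: 23.93
position: [0.351, -0.322, 0.235]
ee_rot: [3.046, -0.765, 0.005]
force: [1.0, -0.3, -0.2]
width: 0.544
t=23.93 pos=[ 0.351 -0.322  0.235] yaw=-28.21 z=[ 0.003 -0.002 -1.   ] toolshift mm=[ 60.9 -31.4 211.7] toolrot deg=[ 0.02 -0.18 -0.31] shift in target frame=[ 61.7 -31.  211.5] F=[ 1.  -0.3 -0.2] w=50.0
```

View pics/scene20.png

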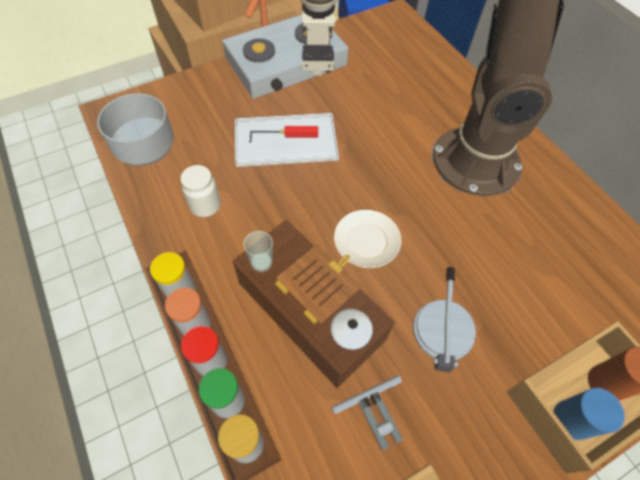

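View pics/wrist20.png

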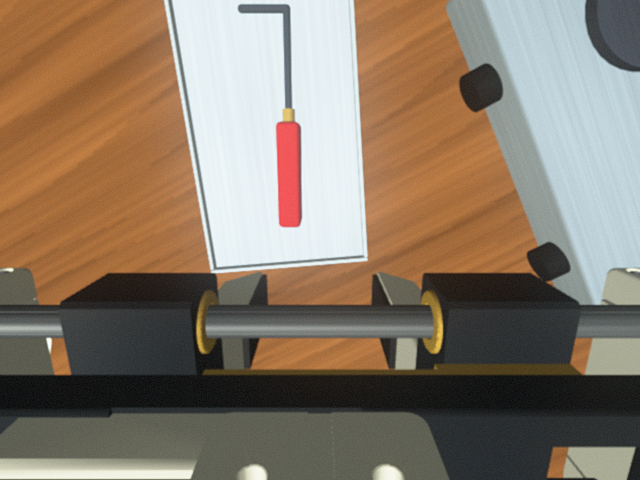

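View pics/top20.png

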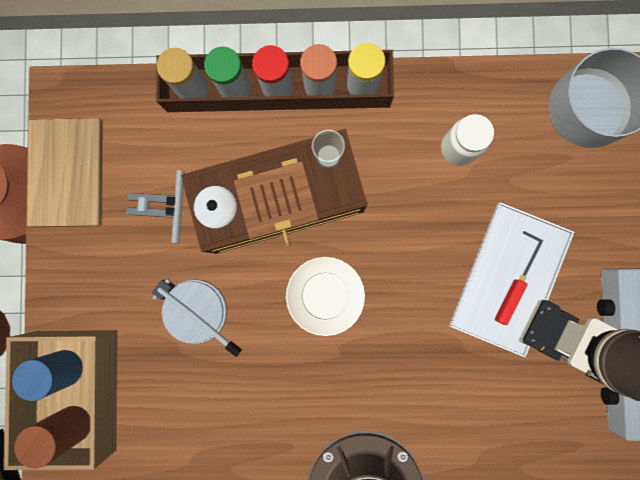

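The final views show the flap shut flat, with its ring in front of the chest at (283,230) in the top view. The pole lies flat in its tray at (513,300), in the same place as before. Every bystander sits at its original pixels, and the gripper is clear.

```bash
python3 - <<'E'
from cell import arm
print(arm.sign_off())
E
```

```text
the job is handed in; nothing more can be done
None
```

The flap is fully shut, the pole is back flat in its tray, and I handed the job in at about 24 s of the 58 s.

**What I did:**
- I took the pole from the tray and slid its pin sideways through the ring eye. I then turned the pole 46° to take up most of the slack in the eye.
- I drew the flap down along its arc, slowly around 1.1 rad. Once it was shut, I turned the pin square again, slid it out sideways and laid the pole back in the tray.

**Last checks:**
- The top and scene views show the flap flat on the roof, the pole lying in the tray where it started, and the other things at the same pixels as before.
- The gripper is open and about 0.2 m above the table, touching nothing.
- The highest wrist force I read was about 7 N, when the pole touched the tray floor. I read it only at the ends of moves.

**Imperfect points:**
- **Shift in the eye:** between about 1.03 and 0.8 rad the flap moved ahead through the eye's remaining slack and came to rest on the pin. I did not measure its speed there. The pin was in the eye in every picture.
- **Light contact at shut:** the pole read about 4 N of upward force when the flap closed, probably its rod corner on the roof edge. I lifted it 3 mm and the reading cleared.
- **Flap angle readings:** single-view camera estimates of the flap angle were rough. The last one, with the flap shut, read -0.05 rad, so I judged shut mainly from the top view.

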